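# Load the spin dryer with washed bearing rings and latch its lid

### The arm

A 7-joint arm with a two-finger parallel gripper is mounted at the origin on the work surface; the furniture and walls round the work are solid. World frame = base frame: x ahead of the robot, y to its left, z up, the work surface at z = 0. Lengths are in m, angles in degrees, forces in N, time in s.
With the tool pointing down it reaches from about 0.425 to 1.025 m from the base axis. Payload 9.4 kg.
Tool frame: the origin (TCP) lies midway between the tips of the shut fingers; the grasp point (between the pads) lies 19 mm behind it; z points along the fingers, y is the line along which they close (so a half turn about z gives the same grasp; the last joint's range is limited). The gripper opens to 93 mm and grips with 3 to 60 N. Pads are 15 mm wide; open, the fingers measure 128 mm over their backs; the gripper's body (75 mm by 188 mm) begins 65 mm behind the grasp point.
Start: joints at [-74.697, 34.337, -0.143, 91.639, 0.103, 54.024, -4.572], TCP at [0.244, 0.683, 0.219] pointing down, gripper open.
Joint ranges: [-147.43, 147.43], [-19.82, 112.94], [-74.19, 73.91], [6.32, 146.72], [-59.91, 239.91], [6.04, 106.73], [-150.56, 150.56]. Speed limits (degrees/s): [127.2, 127.2, 172.46, 172.46, 180, 180, 180].

### API

Orientations are given as [roll, pitch, yaw] about the fixed x, y, z axes, in that order (R = Rz(yaw) Ry(pitch) Rx(roll)).
In Python, from station import arm gives the robot as it stands. The module is installed in compiled form; this text tells all that it offers.
- The arm moves only by the tool drive_tool, never from a script. Its argument "deltas" is a list that holds one entry, the list of rows, each a list of 6 numbers: the shift along the tool's x, y, z in m, then the turn, a rotation vector about the tool's x, y, z in rad. A call has 1 to 5 rows; each row shifts and turns the commanded pose from where the row before left it, along the tool's axes as they then stand; what a row does not reach is not made up. A row lasts 1/10 s, in which the tool goes at most 50 mm and 8.59 degrees, less where a joint would pass 70% of its speed; a pose out of reach is approached as far as the arm can. A call is refused whole if a number of a shift passes 0.05 or a number of a turn 0.15, either way. A call with a gripper value outside its range is refused whole. "grip" is the opening, from 0 (shut) to 1 (fully open), set as the call begins (left out, the last holds). The fingers move at their own pace and stop on an object; the grip force is fixed at half the most. Time passes only in rows, so rows that do not move let the fingers close. It gives the time, the measured TCP pose, the force, the opening and the grip force at its end, in the units of the state.
- arm.get_obs(): the state, without advancing time (a new reading comes with each control period).
- arm.read_camera(name): name is "scene" or "side" or "wrist"; returns (picture, depth): 400x640x3 uint8, blue, green, red; 400x640 float32, m along the optical axis (not along the pixel's ray), 0 where there is no reading.
- arm.get_calibration(name): a dict with "fovy" (degrees; the focal length in pixels is half the picture's height over the tangent of half this angle, whatever the lens; pixels are square), "cx", "cy" (the principal point, pixels), "k1" (the pictures are not rectified: a ray, as slopes to the right and down, at radius r is drawn at 1 + k1 r^2 times it, then the intrinsics apply), "rvec" (rotation vector, rad) and "tvec" (3), from world to camera coordinates, as OpenCV has them; the wrist camera has in their place "mount" (4x4, takes a point from camera to tool coordinates, whose origin is the TCP and whose axes are the flange's). Camera axes: x right, y down, z forward; pixel columns grow to the right and rows downward; lengths in m; the calibration is good to about 2 mm. A picture is of the moment at which its call begins: read the wrist's pose just before it. get_calibration takes no time and is no camera call.
- arm.hand_in(): hands the job in; it is judged then, once.
The state is a dict: "t": time; "joint_positions": joint angles; "qd": joint speeds; "joint_efforts": joint torques, N m; "tcp_pos": TCP position; "orientation": TCP orientation; "force": force on the tool from outside, world axes, zero at the start; "wrist_torque": the same for the moment, N m; "gripper_width": opening from 0.0 (shut) to 1.0 (fully open); "finger_force": force on a finger pad.
Only numpy, scipy, OpenCV 4.12 (cv2) and the standard library are available. Lean on these libraries where they do the work, as an engineer would, in place of code of your own. Each camera call takes 0.05 s, during which the arm holds its last target. There are 200 camera calls.

### The job

Load the spin dryer: open its lid fully (it has a push-push catch: a full press on the front edge pops a latched lid ajar, the next press latches it again; look whether you find it latched or already ajar), and lay every washed ring from the drain mat flat in a pocket of its own in the basket. Then put the cross-shaped hold-down plate on the hub, turned so that its four holes drop over the four studs and it sits fully down. Finally close the lid and press it so that the catch holds it shut, and leave the other things on the bench where they are.

Things in the scene. Friction and masses are not known exactly. Their poses are not given: they have to be found in the camera images.
- lid (a joint): Dryer lid: white square cover with a clear window, 244x244 mm, 48 mm deep, hinged along one side of the grey casing. Rad, grows as it opens: about 0 latched; about 0.06 released, ajar on two spring pins (front edge 14 mm up); 1.70 on its stop, past upright, where it stays; let go below 1.3 it falls back onto the pins. Pressed right down: about -0.03. Starts latched, or sometimes already ajar.
- lid_press (a point): Where to press: lid top, middle of its front edge, 17 mm in from it; 107 mm up when latched. Axes move with the lid: z out of its top, x from front edge to hinge. Push-push catch below: press right down (7 mm below latched, 4 N, then a rubber stop) and let go: a latched lid springs up to ajar, an ajar or just closed lid latches. A half press changes nothing; the catch resists pulling.
- lid_handle (a point): Centre of the round bar handle (10 mm diameter, 100 mm between its two posts, parallel to the hinge) that stands 32 mm out from the middle of the lid's front face (27 mm free behind the bar); 82 mm above the bench when latched. Same axes as lid_press; moves with the lid.
- lid_hinge (a point): Middle of the hinge axis, fixed on the casing, 58 mm above the bench, 279 mm horizontally from the handle bar when shut. Its y axis is the hinge axis; its x axis points away from the handle side; the lid swings up and over towards +x.
- hub (a point): Centre of the hub's top, 57 mm above the bench, 27 mm above the basket floor; z up. Four studs (8 mm diameter, 11 mm tall, tapered tips) stand on it at 24 mm radius, 45, 135, 225 and 315 degrees from its x axis. Basket: inner radius 92 mm, rim 12 mm high, in a well of 97 mm radius below a deck 62 mm above the bench; braked, turns only stiffly; its angle differs at each start.
- hold_plate: Loose flat aluminium cross, 6 mm thick, 0.22 kg, on the bench between dryer and mat; arms 30 mm wide along its +-x and +-y, ends 88 mm from the centre. Four 12 mm holes at 24 mm radius, 45, 135, 225 and 315 degrees from its x axis, fit the hub's studs at any quarter turn. Black knob, 26 mm diameter, on its centre, top 37 mm above the underside. Origin: centre of the underside; z up.
- plate_knob (a point): On the hold-down plate's axis, 22 mm above its underside, at mid-height of the knob; same axes as the plate. With the plate fully seated it is 22 mm above hub.
- pocket_1 (a point): Centre of pocket 1 of the basket, on the basket floor (30 mm above the bench), 57 mm from the hub axis, in the direction of the hub's +x axis. The four pockets are parted by ribs 8 mm high that run outward from the hub between them, at the stud angles, to 56 mm from the axis.
- pocket_2 (a point): Centre of pocket 2 of the basket, on the basket floor (30 mm above the bench), 57 mm from the hub axis, in the direction of the hub's +y axis. The four pockets are parted by ribs 8 mm high that run outward from the hub between them, at the stud angles, to 56 mm from the axis.
- pocket_3 (a point): Centre of pocket 3 of the basket, on the basket floor (30 mm above the bench), 57 mm from the hub axis, in the direction of the hub's -x axis. The four pockets are parted by ribs 8 mm high that run outward from the hub between them, at the stud angles, to 56 mm from the axis.
- pocket_4 (a point): Centre of pocket 4 of the basket, on the basket floor (30 mm above the bench), 57 mm from the hub axis, in the direction of the hub's -y axis. The four pockets are parted by ribs 8 mm high that run outward from the hub between them, at the stud angles, to 56 mm from the axis.
- ring_1_mid (a point): Centre, half-way up, of a loose plain steel bearing ring, 56 mm outside diameter and 18 mm high, lying flat on the drain mat at the start (about 0.1 to 0.2 kg); z along its axis. None if absent in this run (2 to 4 of the rings ring_1 to ring_4 are there).
- ring_2_mid (a point): Centre, half-way up, of a loose plain steel bearing ring, 58 mm outside diameter and 22 mm high, lying flat on the drain mat at the start (about 0.1 to 0.2 kg); z along its axis. None if absent in this run (2 to 4 of the rings ring_1 to ring_4 are there).
- ring_3_mid (a point): Centre, half-way up, of a loose plain steel bearing ring, 60 mm outside diameter and 20 mm high, lying flat on the drain mat at the start (about 0.1 to 0.2 kg); z along its axis. None if absent in this run (2 to 4 of the rings ring_1 to ring_4 are there).
- ring_4_mid (a point): Centre, half-way up, of a loose plain steel bearing ring, 50 mm outside diameter and 16 mm high, lying flat on the drain mat at the start (about 0.1 to 0.2 kg); z along its axis. None if absent in this run (2 to 4 of the rings ring_1 to ring_4 are there).
- drain_mat: Flat black ribbed rubber mat, 215 x 215 x 3 mm, fixed, far to the robot's right; the washed rings lie on it. Origin: centre of its underside.
- grease: Bystander: a round grease tin, 67 mm diameter, 31 mm high, on the bench beyond the lid, at the left; leave it alone.
- vee: Bystander: a small steel V-block, 40 x 48 x 34 mm, nearer the robot at the left; leave it alone.
There are look-alikes about, which are no part of the job. Leave any purple look-alike of the part that bears ring_1_mid alone.

How it is judged:
By the outcome, as a careful person would: the job done as asked, in the order asked, and still so for the second after the job is handed in, with the robot touching nothing.
Of ring_1, ring_2, ring_3, ring_4 only 2 to 4 are there at a start; the rules pass over those that are not, and their reading is None.
At some moment in a run one of ring_1, ring_2, ring_3, ring_4 may be knocked a few centimetres aside while the robot is not near it.
Once in a run the grip may slacken for a moment while it holds something.
It also fails if it takes over 210 s, if anything falls off the work surface, if the arm or the gripper's body presses on something with over 40 N, if the wrist force passes 120 N, or if a joint passes its speed limit or range.

## Working session

There is one attempt and no reset: what is moved stays moved. The work goes in short steps, Python scripts to look and compute and a tool call to move; the robot and the scene stay as the last step left them, time stands still between calls to the robot, and variables do not carry over. Pictures are saved under pics/ and viewed, at most 14 in all, crops included, and the job is handed in when it is done.

Besides the shell and the picture viewer there is one more tool, called after "Call:" as name(argument=value, ...) on one line, values as JSON. drive_tool: Moves the arm, as the interface text tells. Its arguments: {"type":"object","properties":{"deltas":{"type":"array","items":{"type":"array","items":{"type":"array","items":{"type":"number"}}}},"grip":{"type":"number"}},"required":["deltas"]}

```bash
mkdir -p pics; cat > h.py <<'E'
import numpy as np, cv2
from station import arm
from scipy.spatial.transform import Rotation as R
def cam(name, save=None):
    o=arm.get_obs(); p,d=arm.read_camera(name); c=arm.get_calibration(name)
    f=200/np.tan(np.radians(c["fovy"])/2)
    if name=="wrist":
        T=np.eye(4); T[:3,:3]=R.from_euler("xyz",o["orientation"],degrees=True).as_matrix(); T[:3,3]=o["tcp_pos"]
        T=T@np.array(c["mount"])
    else:
        A=np.eye(4); A[:3,:3]=R.from_rotvec(np.ravel(c["rvec"])).as_matrix(); A[:3,3]=np.ravel(c["tvec"]); T=np.linalg.inv(A)
    if save: cv2.imwrite("pics/"+save+".png",p)
    return dict(p=p,d=d,T=T,K=np.array([[f,0,c["cx"]],[0,f,c["cy"]],[0,0,1.]]),k=np.array([c["k1"],0,0,0,0]))
def rays(C,uv):
    uv=np.asarray(uv,float).reshape(-1,1,2)
    s=cv2.undistortPoints(uv,C["K"],C["k"]).reshape(-1,2)
    return C["T"][:3,3],np.c_[s,np.ones(len(s))]@C["T"][:3,:3].T
def plane(C,uv,z):
    o,r=rays(C,uv); return o+r*((z-o[2])/r[:,2])[:,None]
def dpt(C,uv):
    o,r=rays(C,uv); uv=np.asarray(uv).reshape(-1,2).astype(int)
    return o+r*C["d"][uv[:,1],uv[:,0]][:,None]
def proj(C,X):
    A=np.linalg.inv(C["T"]); r=cv2.Rodrigues(A[:3,:3])[0]
    return cv2.projectPoints(np.asarray(X,float).reshape(-1,1,3),r,A[:3,3],C["K"],C["k"])[0].reshape(-1,2)
def cloud(C):
    v,u=np.mgrid[0:400,0:640]; uv=np.c_[u.ravel(),v.ravel()]
    return dpt(C,uv).reshape(400,640,3)
def st():
    o=arm.get_obs(); print({k:np.round(o[k],3).tolist() for k in("t","tcp_pos","orientation","force","gripper_width","finger_force","joint_positions")})
E
python3 - <<'E'
from h import *
st()
for n in("scene","side","wrist"):
    C=cam(n,n+"0"); print(n,C["T"].round(2).tolist(),C["K"][0,0],C["k"][0])
E
```

```text
{'t': 0.0, 'tcp_pos': [0.244, 0.682, 0.218], 'orientation': [-179.911, 0.009, 160.303], 'force': [-0.293, 0.859, 0.095], 'gripper_width': 1.001, 'finger_force': 0.0, 'joint_positions': [-74.696, 34.386, -0.146, 91.679, 0.105, 54.024, -4.575]}
scene [[0.61, -0.47, 0.64, -0.49], [-0.79, -0.34, 0.5, -0.73], [-0.01, -0.81, -0.58, 0.95], [0.0, 0.0, 0.0, 1.0]] 494.9119244538764 0.020677079824447612
side [[0.86, -0.21, 0.46, -0.06], [-0.5, -0.33, 0.8, -0.93], [-0.01, -0.92, -0.39, 0.53], [0.0, 0.0, 0.0, 1.0]] 366.2178479869212 0.022086250531809737
wrist [[0.34, 0.91, 0.24, 0.18], [0.94, -0.33, -0.09, 0.7], [-0.0, 0.25, -0.97, 0.38], [0.0, 0.0, 0.0, 1.0]] 302.1726138847427 0.001166714460948608
```

View pics/scene0.png

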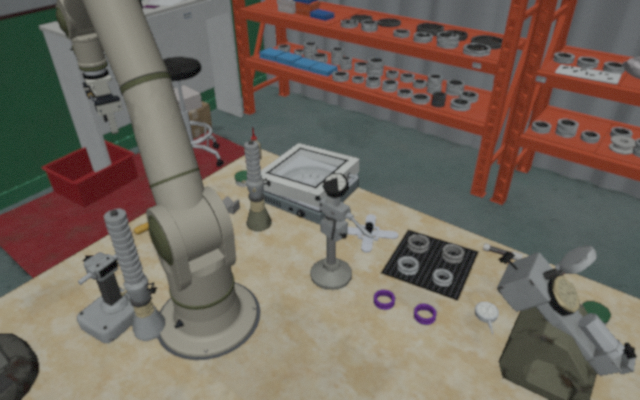

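View pics/side0.png

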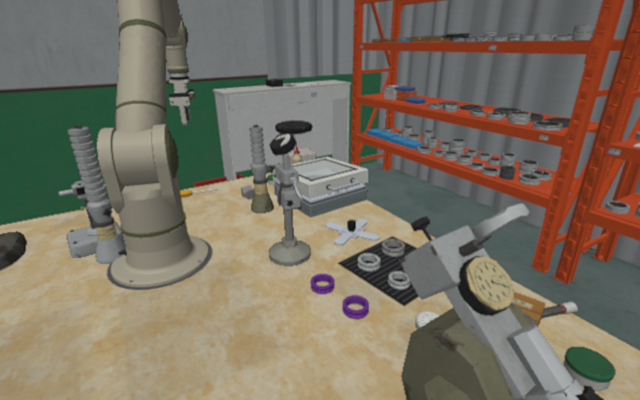

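Scene shows the dryer at (310,180), the cross plate at (370,235), mat with four steel rings at (418,243),(452,252),(408,265),(442,277). Look-alikes: purple rings (384,299),(425,313), white disc (487,312). A stand at (333,272) and a post at (258,225) are obstacles.

```bash
python3 - <<'E'
from h import *
C=cam("scene","s1"); P=cloud(C)
for n,u in dict(lidcorners=[(270,182),(303,147),(358,155),(333,203)],press=[(300,187)],plate=[(370,222),(370,236)],stand=[(331,275),(335,185),(335,230),(352,215)],post=[(258,222),(253,135),(253,165)],rings=[(418,243),(452,252),(408,265),(442,277)],purple=[(384,299),(425,313)],disc=[(487,312)],green=[(241,176)],vee=[(232,203)]).items():
    print(n,dpt(C,u).round(3).tolist())
# ring centroids: bright low-sat pixels z 0.012-.03 on mat region
hsv=cv2.cvtColor(C["p"],cv2.COLOR_BGR2HSV)
# cloud-based segmentation
Z=P[...,2]; m=((Z>.008)&(Z<.035)&(P[...,0]>.3)&(P[...,0]<1.1)&(P[...,1]>-.75)&(P[...,1]<0.4)).astype(np.uint8)
n,l,s,c=cv2.connectedComponentsWithStats(m)
for i in range(1,n):
    if s[i,4]>25:
        q=P[l==i]; print(s[i,:4].tolist(),q.min(0).round(3),q.max(0).round(3))
cv2.imwrite("pics/crop1.png",cv2.resize(C["p"][120:340,220:520],None,fx=2.6,fy=2.6,interpolation=cv2.INTER_CUBIC))
E
```

```text
lidcorners [[0.382, 0.127, 0.147], [0.657, 0.224, 0.107], [1.9, 0.789, -0.713], [0.285, -0.173, 0.256]]
press [[0.449, 0.069, 0.116]]
plate [[0.515, -0.143, 0.039], [0.265, -0.292, 0.227]]
stand [[0.274, -0.176, 0.029], [0.276, -0.185, 0.318], [0.274, -0.187, 0.187], [0.288, -0.226, 0.242]]
post [[0.326, 0.136, 0.029], [0.623, 0.429, 0.104], [0.337, 0.143, 0.223]]
rings [[0.553, -0.287, 0.004], [0.577, -0.382, 0.003], [0.454, -0.309, 0.003], [0.471, -0.403, -0.0]]
purple [[0.31, -0.319, -0.001], [0.33, -0.425, -0.001]]
disc [[0.408, -0.55, 0.017]]
green [[0.482, 0.362, 0.026]]
vee [[0.357, 0.28, 0.019]]
[234, 170, 13, 16] [0.452 0.329 0.008] [0.516 0.392 0.034]
[340, 182, 19, 21] [0.565 0.    0.009] [0.689 0.014 0.035]
[222, 197, 18, 16] [0.327 0.251 0.008] [0.37  0.309 0.035]
[264, 197, 61, 28] [ 0.424 -0.011  0.008] [0.475 0.208 0.035]
[246, 215, 26, 15] [0.305 0.114 0.009] [0.378 0.186 0.035]
[365, 222, 9, 12] [ 0.493 -0.157  0.008] [ 0.55  -0.13   0.035]
[408, 235, 21, 17] [ 0.508 -0.322  0.008] [ 0.572 -0.261  0.026]
[483, 243, 24, 12] [ 0.634 -0.507  0.008] [ 0.66  -0.448  0.025]
[442, 244, 22, 18] [ 0.528 -0.419  0.008] [ 0.592 -0.36   0.029]
[513, 252, 10, 8] [ 0.644 -0.548  0.008] [ 0.667 -0.524  0.024]
[397, 257, 21, 17] [ 0.413 -0.34   0.008] [ 0.472 -0.283  0.027]
[337, 258, 15, 23] [ 0.3   -0.215  0.009] [ 0.354 -0.138  0.034]
[433, 269, 19, 16] [ 0.43  -0.432  0.008] [ 0.489 -0.383  0.022]
[376, 289, 19, 13] [ 0.3   -0.351  0.008] [ 0.33  -0.297  0.023]
[582, 300, 14, 14] [ 0.539 -0.75   0.024] [ 0.589 -0.725  0.034]
[413, 303, 24, 19] [ 0.3   -0.456  0.008] [ 0.347 -0.4    0.022]
[475, 302, 24, 32] [ 0.359 -0.585  0.008] [ 0.442 -0.52   0.024]
[530, 360, 36, 24] [ 0.3   -0.75   0.026] [ 0.343 -0.685  0.035]
```

View pics/crop1.png

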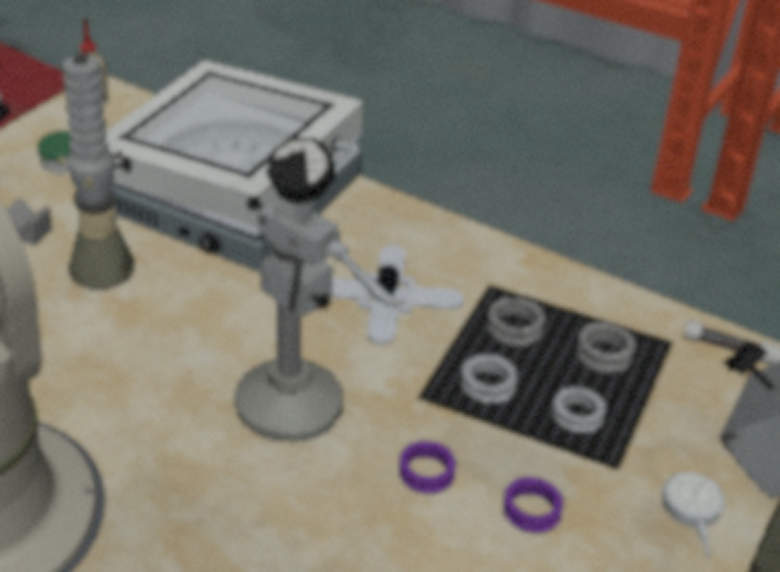

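```bash
cat >> h.py <<'E'
def plan(*ts, per=5, vmax=.048, wmax=.145):
    """ts: (x,y,z,roll,pitch,yaw) targets; prints rows to type, chained from the measured pose"""
    o=arm.get_obs(); p=np.array(o["tcp_pos"]); r=R.from_euler("xyz",o["orientation"],degrees=True)
    for t in ts:
        q=np.array(t[:3],float); e=R.from_euler("xyz",t[3:],degrees=True)
        w=(r.inv()*e).as_rotvec(); n=int(max(1,np.ceil(max(np.linalg.norm(q-p)/vmax,np.linalg.norm(w)/wmax))))
        dp=(q-p)/n; rows=[]
        for i in range(n):
            goal=p+dp*(1)
            row=np.r_[r.inv().apply(goal-p),w/n].round(4); rows.append(row)
            p=p+r.apply(row[:3]); r=r*R.from_rotvec(row[3:])
        print("->",t)
        for i in range(0,n,per): print([x.tolist() for x in rows[i:i+per]])
E
python3 - <<'E'
from h import *
print(np.array(arm.get_calibration("wrist")["mount"]).round(3).tolist())
plan((.48,.18,.45,180,0,90))
E
```

```text
[[0.0, -0.968, -0.251, 0.069], [1.0, 0.0, 0.0, -0.001], [-0.0, -0.251, 0.968, -0.167], [0.0, 0.0, 0.0, 1.0]]
-> (0.48, 0.18, 0.45, 180, 0, 90)
[[-0.0301, -0.0303, -0.0178, -0.0001, 0.0001, 0.0944], [-0.0328, -0.0273, -0.0178, -0.0001, 0.0001, 0.0944], [-0.0352, -0.0241, -0.0178, -0.0001, 0.0001, 0.0944], [-0.0374, -0.0207, -0.0178, -0.0001, 0.0001, 0.0944], [-0.0391, -0.0171, -0.0178, -0.0001, 0.0001, 0.0944]]
[[-0.0406, -0.0133, -0.0178, -0.0001, 0.0001, 0.0944], [-0.0416, -0.0094, -0.0178, -0.0001, 0.0001, 0.0944], [-0.0423, -0.0054, -0.0178, -0.0001, 0.0001, 0.0944], [-0.0427, -0.0014, -0.0179, -0.0001, 0.0001, 0.0944], [-0.0426, 0.0026, -0.0179, -0.0001, 0.0001, 0.0944]]
[[-0.0422, 0.0066, -0.0179, -0.0001, 0.0001, 0.0944], [-0.0413, 0.0106, -0.0179, -0.0001, 0.0001, 0.0944], [-0.0402, 0.0144, -0.0179, -0.0001, 0.0001, 0.0944]]
```

Call:
drive_tool(deltas=[[[-0.03,-0.03,-0.018,0,0,0.0944],[-0.033,-0.027,-0.018,0,0,0.0944],[-0.035,-0.024,-0.018,0,0,0.0944],[-0.037,-0.021,-0.018,0,0,0.0944],[-0.039,-0.017,-0.018,0,0,0.0944]]])

```text
t: 0.7
tcp_pos: [0.335, 0.4883, 0.3092]
orientation: [-180.0, -0.0, 133.0]
force: [0.7, 0.6, 0.9]
gripper_width: 1.0
finger_force: 0.0
```

Call:
drive_tool(deltas=[[[-0.041,-0.013,-0.018,0,0,0.0944],[-0.042,-0.009,-0.018,0,0,0.0944],[-0.042,-0.005,-0.018,0,0,0.0944],[-0.043,-0.001,-0.018,0,0,0.0944],[-0.043,0.003,-0.018,0,0,0.0944]]])

```text
t: 1.2
tcp_pos: [0.4279, 0.2951, 0.3995]
orientation: [180.0, -0.0, 106.0]
force: [1.5, 0.7, -0.4]
gripper_width: 0.996
finger_force: 0.0
```

Call:
drive_tool(deltas=[[[-0.042,0.007,-0.018,0,0,0.0944],[-0.041,0.011,-0.018,0,0,0.0944],[-0.04,0.014,-0.018,0,0,0.0944],[0,0,0,0,0,0],[0,0,0,0,0,0]]])

```text
t: 1.7
tcp_pos: [0.4823, 0.1812, 0.4529]
orientation: [180.0, -0.0, 89.9]
force: [-0.5, -0.4, -0.8]
gripper_width: 1.0
finger_force: 0.0
```

```bash
python3 - <<'E'
from h import *
st(); C=cam("wrist","w1"); P=cloud(C); np.save("w1.npy",P)
Z=P[...,2]
m=(Z>.085)&(Z<.14); q=P[m]; print(q.min(0),q.max(0))
A=np.c_[q[:,:2],np.ones(len(q))]; print(np.linalg.lstsq(A,q[:,2],rcond=None)[0])
E
```

```text
{'t': 1.7, 'tcp_pos': [0.482, 0.181, 0.453], 'orientation': [179.968, -0.049, 89.916], 'force': [-0.493, -0.421, -0.82], 'gripper_width': 1.0, 'finger_force': 0.0, 'joint_positions': [-48.596, 7.874, 25.608, 100.526, -3.596, 72.35, -22.194]}
[-0.10582276 -0.16485974  0.08501099] [0.68747332 0.42543239 0.13990227]
[ 0.01008523 -0.03896269  0.11251873]
```

View pics/w1.png

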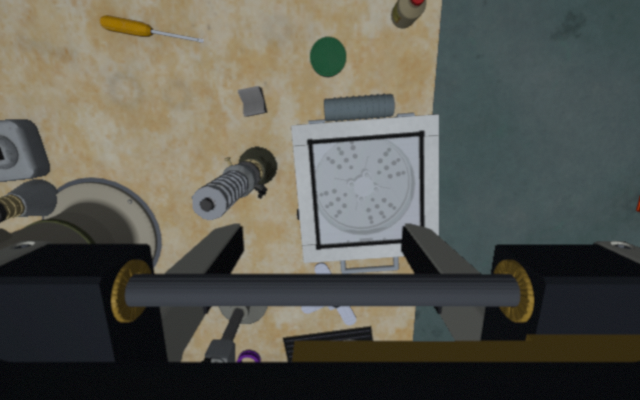

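The handle (bar around (370,266)) is on the lid's −y side, with the hinge and its grey roller at top (360,107); the lid looks closed or ajar. Fitting its plane and edges.

```bash
python3 - <<'E'
from h import *
P=np.load("w1.npy"); p=cv2.imread("pics/w1.png"); hsv=cv2.cvtColor(p,cv2.COLOR_BGR2HSV)
Z=P[...,2]
m=((hsv[...,1]<40)&(hsv[...,2]>150)&(Z>.09)&(Z<.135)&(P[...,0]>.4)&(P[...,0]<.72)&(P[...,1]>-.06)&(P[...,1]<.3)).astype(np.uint8)
m=cv2.erode(m,np.ones((3,3)))
q=P[m>0]; A=np.c_[q[:,:2],np.ones(len(q))]
for _ in range(3):
    c=np.linalg.lstsq(A,q[:,2],rcond=None)[0]; e=q[:,2]-A@c; k=abs(e)<.006; q,A=q[k],A[k]
print(len(q),c,e.std(), "z at front/back mid",c@[.57,-.01,1],c@[.57,.21,1])
# lid edges
m2=((Z>.085)&(Z<.14)&(P[...,0]>.4)&(P[...,0]<.72)&(P[...,1]>-.08)&(P[...,1]<.3)).astype(np.uint8)
m2[:, :240]=0; m2[235:,405:]=0; m2[228:,:250]=0
n,l,s,_=cv2.connectedComponentsWithStats(m2); i=1+s[1:,4].argmax(); Q=P[l==i][:,:2].astype(np.float32)
r=cv2.minAreaRect(Q); print(r, cv2.boxPoints(r).round(3).tolist())
# left and hinge edges: line fits
for nm,uvs in dict(left=[(300+0,v) for v in range(140,230,10)]).items(): pass
# bar
b=(Z>.055)&(Z<.11)&(P[...,1]<-.03)&(P[...,1]>-.1)&(P[...,0]>.48)&(P[...,0]<.66)
v,u=np.nonzero(b); print(u.min(),u.max(),v.min(),v.max()); B=P[b]; print(np.median(B,0),B.min(0),B.max(0))
E
```

```text
11338 [ 0.0033976  -0.05529537  0.11884909] 0.0010294299664636215 z at front/back mid 0.12133867044393985 0.1091736899791802
((0.5625405311584473, 0.10439520329236984), (0.24311064183712006, 0.28166013956069946), 4.24500036239624) [[0.4309999942779541, 0.23600000143051147], [0.4519999921321869, -0.04500000178813934], [0.6940000057220459, -0.027000000700354576], [0.6729999780654907, 0.2540000081062317]]
341 390 268 273
[ 0.54449711 -0.032447    0.10260739] [ 0.51818876 -0.03953785  0.09735729] [ 0.61097528 -0.03000922  0.10516609]
```

```bash
python3 - <<'E'
from h import *
plan((.573,-.031,.23,180,0,4.2))
E
```

```text
-> (0.573, -0.031, 0.23, 180, 0, 4.2)
[[-0.0194, 0.0083, 0.0202, -0.0001, 0.0, 0.1362], [-0.0181, 0.0109, 0.0202, -0.0001, 0.0, 0.1362], [-0.0165, 0.0132, 0.0202, -0.0001, 0.0, 0.1362], [-0.0145, 0.0153, 0.0202, -0.0001, 0.0, 0.1362], [-0.0123, 0.0171, 0.0202, -0.0001, 0.0, 0.1362]]
[[-0.0099, 0.0187, 0.0202, -0.0001, 0.0, 0.1362], [-0.0072, 0.0198, 0.0202, -0.0001, 0.0, 0.1362], [-0.0045, 0.0206, 0.0202, -0.0001, 0.0, 0.1362], [-0.0016, 0.021, 0.0202, -0.0001, 0.0, 0.1362], [0.0012, 0.0211, 0.0202, -0.0001, 0.0, 0.1362]]
[[0.0041, 0.0207, 0.0202, -0.0001, 0.0, 0.1362]]
```

Call:
drive_tool(deltas=[[[-0.0194,0.0083,0.02,0,0,0.1362],[-0.0181,0.0109,0.02,0,0,0.1362],[-0.0165,0.0132,0.02,0,0,0.1362],[-0.0145,0.0153,0.02,0,0,0.1362],[-0.0123,0.0171,0.02,0,0,0.1362]]], grip=0.2)

```text
t: 2.25
tcp_pos: [0.5231, 0.0859, 0.351]
orientation: [-179.9, 0.1, 50.9]
force: [0.4, 0.3, 0.3]
gripper_width: 0.619
finger_force: 0.0
```

Call:
drive_tool(deltas=[[[-0.01,0.0187,0.02,0,0,0.1362],[-0.0072,0.0198,0.02,0,0,0.1362],[-0.0045,0.0206,0.02,0,0,0.1362],[-0.0016,0.021,0.02,0,0,0.1362],[0.0012,0.0211,0.02,0,0,0.1362]]])

```text
t: 2.75
tcp_pos: [0.5647, -0.011, 0.2508]
orientation: [-180.0, 0.1, 11.8]
force: [-0.7, 0.4, -0.4]
gripper_width: 0.215
finger_force: 0.0
```

Call:
drive_tool(deltas=[[[0.0041,0.0207,0.02,0,0,0.1362],[0,0,0,0,0,0],[0,0,0,0,0,0]]])

```text
t: 3.05
tcp_pos: [0.5727, -0.0304, 0.2317]
orientation: [180.0, 0.1, 4.4]
force: [-0.2, 0.5, 0.2]
gripper_width: 0.2
finger_force: 0.0
```

```bash
python3 - <<'E'
from h import *
st(); C=cam("wrist","w2"); P=cloud(C); np.save("w2.npy",P)
print(proj(C,[[.573,-.031,.0987],[.523,-.035,.0987],[.623,-.027,.0987]]))
E
```

```text
{'t': 3.05, 'tcp_pos': [0.573, -0.03, 0.232], 'orientation': [179.999, 0.143, 4.377], 'force': [-0.175, 0.47, 0.239], 'gripper_width': 0.2, 'finger_force': 0.0, 'joint_positions': [-31.302, 27.964, 42.23, 112.68, -24.74, 48.754, -61.26]}
[[321.38259034 186.17260349]
 [321.55776748 232.30359037]
 [321.19221058 136.04926889]]
```

View pics/w2.png

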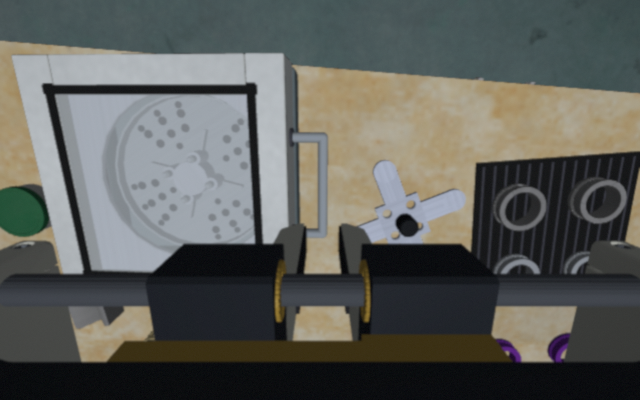

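Bar is at u≈321, rows 135–235, exactly as predicted; the plate knob is at (406,224), steel rings at (520,207),(598,199). Going down on the bar.

Call:
drive_tool(deltas=[[[0,0.0005,0.04,0,0,0],[0,0,0.04,0,0,0],[0,0,0.035,0,0,0],[0,0,0.015,0,0,0],[0,0,0.014,0,0,0]]])

```text
t: 3.6
tcp_pos: [0.5736, -0.0312, 0.0886]
orientation: [-180.0, -0.0, 4.3]
force: [0.8, 0.3, 0.7]
gripper_width: 0.2
finger_force: 0.0
```

Call:
drive_tool(deltas=[[[0,0,0,0,0,0],[0,0,0,0,0,0],[0,0,0,0,0,0],[0,0,0,0,0,0]]], grip=0.0)

```text
t: 4.0
tcp_pos: [0.5733, -0.0303, 0.0898]
orientation: [-179.9, -0.0, 4.3]
force: [-0.9, 5.4, -2.1]
gripper_width: 0.098
finger_force: 30.0
```

```bash
python3 - <<'E'
from h import *
st()
o=arm.get_obs(); p=np.array(o["tcp_pos"]);d=np.array([-.074,.997])
# arc in the tool frame (yaw const): along d = -tool y, up = -tool z
th=np.radians(np.r_[.06*57.3,np.arange(10,97.1,6.2),97.6]); f=np.radians(4.9)
s=-.28*np.cos(th+f); z=.28*np.sin(th+f)
for i in range(1,len(th)): print(round(np.degrees(th[i]),1), round(-(s[i]-s[i-1]),4), round(-(z[i]-z[i-1]),4))
E
```

```text
{'t': 4.0, 'tcp_pos': [0.573, -0.03, 0.09], 'orientation': [-179.854, -0.018, 4.254], 'force': [-0.933, 5.403, -2.149], 'gripper_width': 0.098, 'finger_force': 30.0, 'joint_positions': [-22.884, 37.918, 30.972, 119.067, -36.343, 32.531, -51.482]}
10.0 -0.0065 -0.0314
16.2 -0.0094 -0.0288
22.4 -0.0124 -0.0276
28.6 -0.0153 -0.0261
34.8 -0.0181 -0.0243
41.0 -0.0206 -0.0222
47.2 -0.0229 -0.0199
53.4 -0.0249 -0.0173
59.6 -0.0266 -0.0145
65.8 -0.028 -0.0115
72.0 -0.0291 -0.0084
78.2 -0.0298 -0.0053
84.4 -0.0302 -0.002
90.6 -0.0303 0.0013
96.8 -0.0299 0.0045
97.6 -0.0038 0.0008
```

Call:
drive_tool(deltas=[[[0,-0.0033,-0.0157,0,0,0],[0,-0.0033,-0.0157,0,0,0],[0,-0.0047,-0.0144,0,0,0],[0,-0.0047,-0.0144,0,0,0],[0,0,0,0,0,0]]])

```text
t: 4.5
tcp_pos: [0.5722, -0.0141, 0.1511]
orientation: [-179.9, -0.1, 4.3]
force: [-0.7, 6.1, -4.2]
gripper_width: 0.095
finger_force: 30.0
```

Call:
drive_tool(deltas=[[[0,-0.0124,-0.0276,0,0,0],[0,-0.0153,-0.0261,0,0,0],[0,-0.0181,-0.0243,0,0,0],[0,-0.0206,-0.0222,0,0,0],[0,0,0,0,0,0]]])

```text
t: 5.0
tcp_pos: [0.5669, 0.0508, 0.2523]
orientation: [-180.0, -0.1, 4.3]
force: [-3.1, -3.9, -0.1]
gripper_width: 0.098
finger_force: 30.0
```

Call:
drive_tool(deltas=[[[0,-0.0229,-0.02,0,0,0],[0,-0.0249,-0.0173,0,0,0],[0,-0.0266,-0.0145,0,0,0],[0,-0.028,-0.0115,0,0,0],[0,0,0,0,0,0]]])

```text
t: 5.5
tcp_pos: [0.5605, 0.1536, 0.3159]
orientation: [-180.0, -0.2, 4.3]
force: [-2.2, -4.3, 10.0]
gripper_width: 0.093
finger_force: 30.0
```

Call:
drive_tool(deltas=[[[0,-0.0291,-0.0084,0,0,0],[0,-0.0298,-0.0053,0,0,0],[0,-0.0302,-0.002,0,0,0],[0,0,0,0,0,0]]])

```text
t: 5.9
tcp_pos: [0.5542, 0.2456, 0.3306]
orientation: [-179.8, -0.2, 4.5]
force: [-3.0, 0.1, 13.0]
gripper_width: 0.099
finger_force: 30.0
```

Call:
drive_tool(deltas=[[[0,-0.0303,0.0013,0,0,0],[0,-0.0299,0.0045,0,0,0],[0,0,0,0,0,0]]])

```text
t: 6.2
tcp_pos: [0.5498, 0.3041, 0.324]
orientation: [-179.9, -0.2, 4.4]
force: [-0.5, 2.4, 8.7]
gripper_width: 0.097
finger_force: 30.0
```

Call:
drive_tool(deltas=[[[0,-0.004,0.0008,0,0,0],[0,-0.002,0,0,0,0],[0,0,0,0,0,0]]])

```text
t: 6.5
tcp_pos: [0.5497, 0.3058, 0.3237]
orientation: [-180.0, -0.2, 4.1]
force: [-0.4, -2.2, 7.6]
gripper_width: 0.099
finger_force: 30.0
```

Call:
drive_tool(deltas=[[[0,0,0,0,0,0],[0,0,0,0,0,0],[0,0,-0.01,0,0,0],[0,0,-0.04,0,0,0],[0,0,-0.05,0,0,0]]], grip=0.3)

```text
t: 7.0
tcp_pos: [0.5477, 0.3066, 0.4218]
orientation: [179.9, 0.2, 4.1]
force: [1.4, 1.0, 0.8]
gripper_width: 0.3
finger_force: 0.0
```

```bash
python3 - <<'E'
from h import *
st(); plan((.56,.03,.43,180,0,4.2))
E
```

```text
{'t': 7.0, 'tcp_pos': [0.548, 0.307, 0.422], 'orientation': [179.874, 0.154, 4.133], 'force': [1.397, 0.962, 0.812], 'gripper_width': 0.3, 'finger_force': 0.0, 'joint_positions': [-67.099, 23.605, 49.976, 91.343, -18.521, 73.977, -100.13]}
-> (0.56, 0.03, 0.43, 180, 0, 4.2)
[[-0.0013, 0.0461, -0.0013, 0.0004, 0.0004, -0.0002], [-0.0013, 0.0461, -0.0013, 0.0004, 0.0004, -0.0002], [-0.0013, 0.0461, -0.0013, 0.0004, 0.0004, -0.0002], [-0.0013, 0.0461, -0.0013, 0.0004, 0.0004, -0.0002], [-0.0013, 0.0461, -0.0013, 0.0004, 0.0004, -0.0002]]
[[-0.0013, 0.0461, -0.0014, 0.0004, 0.0004, -0.0002]]
```

Call:
drive_tool(deltas=[[[-0.02,0.045,0.01,0,0,0],[-0.02,0.045,0.01,0,0,0],[-0.02,0.045,0.01,0,0,0],[-0.02,0.045,0.01,0,0,0],[-0.02,0.045,0.01,0,0,0]]])

```text
t: 7.5
tcp_pos: [0.4648, 0.0745, 0.3719]
orientation: [-180.0, -0.0, 4.1]
force: [1.0, -1.1, 0.3]
gripper_width: 0.303
finger_force: 0.0
```

Call:
drive_tool(deltas=[[[0,0.045,0.01,0,0,0],[0,0.045,0.01,0,0,0],[0,0.045,0.01,0,0,0],[0,0.03,0.01,0,0,0],[0,0,0,0,0,0]]])

```text
t: 8.0
tcp_pos: [0.4767, -0.0927, 0.3318]
orientation: [179.9, 0.0, 3.7]
force: [-0.5, 0.6, -0.1]
gripper_width: 0.299
finger_force: 0.0
```

```bash
python3 - <<'E'
from h import *
st(); C=cam("wrist","w3"); P=cloud(C); np.save("w3.npy",P)
E
```

```text
{'t': 8.0, 'tcp_pos': [0.477, -0.093, 0.332], 'orientation': [179.929, 0.002, 3.744], 'force': [-0.451, 0.56, -0.136], 'gripper_width': 0.299, 'finger_force': 0.0, 'joint_positions': [-39.656, 14.795, 56.207, 115.943, -14.652, 56.555, -62.409]}
```

View pics/w3.png

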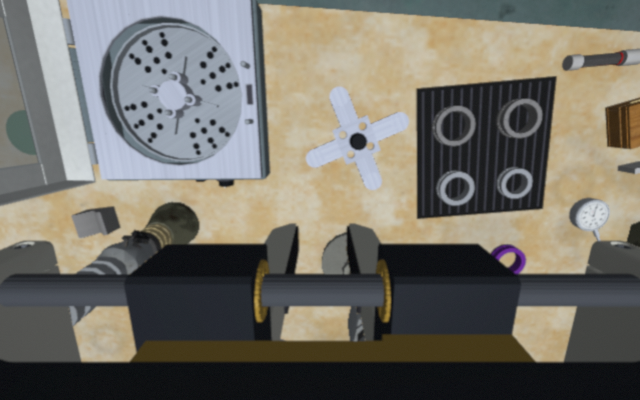

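Lid is fully open; basket hub at (173,94), plate knob (358,141), rings at (455,125),(521,118),(457,188),(515,183). Measuring these.

```bash
python3 - <<'E'
from h import *
from scipy.optimize import least_squares
P=np.load("w3.npy"); p=cv2.imread("pics/w3.png"); Z=P[...,2]
def circ(q):
    f=lambda a:np.hypot(q[:,0]-a[0],q[:,1]-a[1])-a[2]
    return least_squares(f,[*q.mean(0),.025],loss="soft_l1",f_scale=.002).x
for u,v in [(455,125),(521,118),(457,188),(515,183)]:
    m=np.zeros(Z.shape,bool); m[v-28:v+28,u-28:u+28]=True
    m&=(Z>.014)&(Z<.04); zt=np.median(Z[m]); q=P[m]; q=q[q[:,2]>zt-.003][:,:2]; c=circ(q)
    h=np.hypot(*(q-c[:2]).T); print("ring",c.round(4),"ztop",zt.round(4),"r in/out",np.percentile(h,[3,97]).round(4),len(q))
# plate
m=np.zeros(Z.shape,bool); m[80:198,300:415]=True
k=m&(Z>.025)&(Z<.06); v,u=np.nonzero(k); print("knob",P[k].mean(0).round(4),P[k].max(0).round(4),u.mean(),v.mean())
hsv=cv2.cvtColor(p,cv2.COLOR_BGR2HSV); a=(m&(Z>.0035)&(Z<.012)&(hsv[...,1]<60)).astype(np.uint8)
q=P[a>0][:,:2]; 
kc=P[k].mean(0)[:2]; d=q-kc; rr=np.hypot(*d.T); s=(rr>.05)&(rr<.085)
ang=np.arctan2(d[s,1],d[s,0]); mm=np.angle(np.exp(4j*ang).mean())/4; print("plate yaw",np.degrees(mm), "zmed",np.median(P[a>0][:,2]))
# centre from extremes of the arms
for j in range(4):
    A=mm+j*np.pi/2; e=d@[np.cos(A),np.sin(A)]; w=d@[-np.sin(A),np.cos(A)]; t=(e>.04)&(abs(w)<.025); print("arm",j,e[t].max().round(4),w[t].min().round(4),w[t].max().round(4))
# basket
m=np.zeros(Z.shape,bool); m[10:165,98:245]=True
q=P[m&(Z>.052)&(Z<.08)]; q=q[(abs(q[:,0]-.565)<.06)&(abs(q[:,1]-.1)<.06)]
print("hub pts",q.mean(0).round(4),np.percentile(q[:,2],[5,50,95]).round(4),len(q))
cv2.imwrite("pics/bask.png",cv2.resize(p[0:190,80:270],None,fx=3,fy=3,interpolation=cv2.INTER_CUBIC))
E
```

```text
ring [ 0.5455 -0.2942  0.0265] ztop 0.0231 r in/out [0.023 0.03 ] 560
ring [ 0.5633 -0.3929  0.0255] ztop 0.0249 r in/out [0.0218 0.0288] 575
ring [ 0.4476 -0.315   0.0241] ztop 0.0212 r in/out [0.0197 0.028 ] 493
ring [ 0.4622 -0.4107  0.0215] ztop 0.0191 r in/out [0.0177 0.025 ] 405
knob [ 0.5136 -0.1466  0.0368] [ 0.5255 -0.1347  0.0391] 358.31779661016947 140.92372881355934
plate yaw 27.150548895820577 zmed 0.006521916664046501
arm 0 0.0869 -0.0154 0.0146
arm 1 0.0872 -0.0141 0.0159
arm 2 0.0886 -0.0146 0.0176
arm 3 0.0879 -0.0159 0.0142
hub pts [0.5624 0.1163 0.0588] [0.0555 0.0578 0.0676] 1122
```

View pics/bask.png

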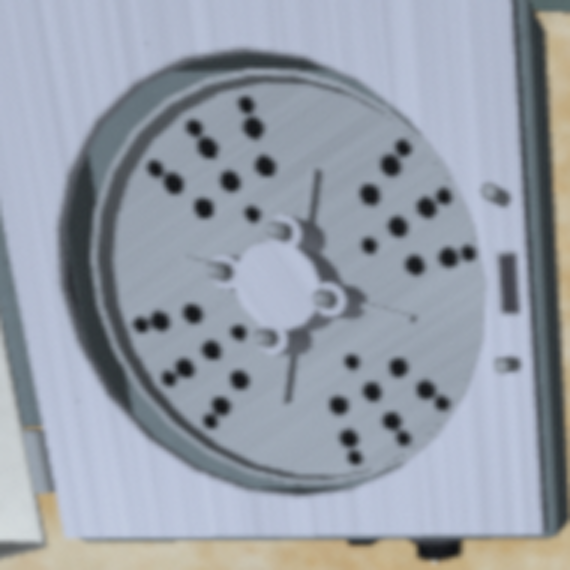

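Crop shows four studs with tips at crop (281,231),(215,268),(322,298),(262,338), hub disc about (273,288); ribs point outward along the same directions.

```bash
python3 - <<'E'
from h import *
P=np.load("w3.npy"); Z=P[...,2]
m=np.zeros(Z.shape,bool); m[10:165,98:245]=True
q=P[m&(Z>.0625)&(Z<.075)]; q=q[np.hypot(q[:,0]-.564,q[:,1]-.11)<.045].astype(np.float32)
_,l,c=cv2.kmeans(q,4,None,(3,50,1e-5),10,cv2.KMEANS_PP_CENTERS); print("stud clusters",c.round(4).tolist(),np.bincount(l.ravel()))
# well rim: deck z .062 vs inside: deck circle
C=dict(np.load("dummy.npz")) if 0 else None
o=arm.get_obs()
C=cam("wrist")
T=np.array([[281,231],[215,268],[322,298],[262,338]])/3+[80,0]
s=plane(C,T,.068)[:,:2]; ce=s.mean(0); d=s-ce
print("studs",s.round(4).tolist(),"centre",ce.round(4),"r",np.hypot(*d.T).round(4),"ang",np.degrees(np.arctan2(d[:,1],d[:,0])).round(1))
print("yaw45", np.degrees(np.angle(np.exp(4j*np.arctan2(d[:,1],d[:,0])).mean())/4))
print("hub disc",plane(C,np.array([[273,288]])/3+[80,0],.057))
# basket floor depth points -> circle of well: points with z<.05
w=P[m&(Z<.045)&(Z>.02)]; (x,y),r=cv2.minEnclosingCircle(w[:,:2].astype(np.float32)); print("well",x,y,r)
# rib ends at z .038
rb=np.array([[318,172],[190,257],[413,318],[287,402]])/3+[80,0]; e=plane(C,rb,.038)[:,:2]; print("rib ends",e.round(4).tolist(),np.degrees(np.arctan2(*(e-ce).T[::-1])).round(1),np.hypot(*(e-ce).T).round(4))
E
```

```text
stud clusters [[0.5569000244140625, 0.09440000355243683, 0.06679999828338623], [0.5659000277519226, 0.14159999787807465, 0.06679999828338623], [0.5846999883651733, 0.1137000024318695, 0.06689999997615814], [0.5379999876022339, 0.1225999966263771, 0.06679999828338623]] [35 37 37 34]
studs [[0.5836, 0.1144], [0.5658, 0.1449], [0.5561, 0.0974], [0.5367, 0.1256]] centre [0.5606 0.1206] r [0.0238 0.0248 0.0236 0.0244] ang [ -15.1   77.7 -100.8  168. ]
yaw45 -12.519981180088374
hub disc [[0.559296   0.12460484 0.057     ]]
well 0.5624539852142334 0.13399288058280945 0.1063532680273056
rib ends [[0.6134, 0.1096], [0.5714, 0.1726], [0.5505, 0.0664], [0.5058, 0.1299]] [ -11.7   78.2 -100.6  170.3] [0.054  0.0531 0.0551 0.0555]
```

```bash
python3 - <<'E'
from h import *
P=np.load("w3.npy").reshape(-1,3)
for z in np.arange(.06,.34,.03):
    q=P[(abs(P[:,2]-z)<.012)&(P[:,1]>.2)&(P[:,1]<.45)&(P[:,0]>.5)&(P[:,0]<.62)]
    if len(q)>5: print(z.round(2),len(q),np.percentile(q[:,1],[2,20,50]).round(3))
q=P[(P[:,2]>.07)&(P[:,2]<.32)&(P[:,1]>.2)&(P[:,1]<.45)&(P[:,0]>.4)&(P[:,0]<.75)]; print(q.min(0),q.max(0))
plan((.4476,-.315,.11,180,0,4.2))
E
```

```text
0.06 5884 [0.206 0.223 0.257]
0.09 1994 [0.29  0.293 0.295]
0.12 685 [0.293 0.295 0.296]
[0.42927422 0.23884861 0.07000296] [0.66098545 0.30338486 0.18293555]
-> (0.4476, -0.315, 0.11, 180, 0, 4.2)
[[-0.0065, 0.032, 0.0317, -0.0, -0.0, -0.0005], [-0.0065, 0.0319, 0.0317, -0.0, -0.0, -0.0005], [-0.0066, 0.0319, 0.0317, -0.0, -0.0, -0.0005], [-0.0066, 0.0319, 0.0317, -0.0, -0.0, -0.0005], [-0.0066, 0.0319, 0.0317, -0.0, -0.0, -0.0005]]
[[-0.0066, 0.0319, 0.0317, -0.0, -0.0, -0.0005], [-0.0066, 0.0319, 0.0317, -0.0, -0.0, -0.0005]]
```

```bash
python3 - <<'E'
from h import *
plan((.448,-.315,.15,180,0,34.2))
E
```

```text
-> (0.448, -0.315, 0.15, 180, 0, 34.2)
[[-0.0065, 0.032, 0.026, -0.0, -0.0, -0.0753], [-0.0088, 0.0314, 0.026, -0.0, -0.0, -0.0753], [-0.0112, 0.0306, 0.026, -0.0, -0.0, -0.0753], [-0.0135, 0.0297, 0.026, -0.0, -0.0, -0.0753], [-0.0157, 0.0286, 0.026, -0.0, -0.0, -0.0753]]
[[-0.0178, 0.0273, 0.026, -0.0, -0.0, -0.0753], [-0.0198, 0.0259, 0.026, -0.0, -0.0, -0.0753]]
```

Call:
drive_tool(deltas=[[[-0.0065,0.032,0.026,0,0,-0.0755],[-0.009,0.0314,0.026,0,0,-0.0755],[-0.011,0.0306,0.026,0,0,-0.0755],[-0.0135,0.03,0.026,0,0,-0.0755],[-0.0157,0.0286,0.026,0,0,-0.0755]]], grip=0.9)

```text
t: 8.6
tcp_pos: [0.4581, -0.2494, 0.2011]
orientation: [-180.0, -0.1, 26.2]
force: [1.3, 0.8, 0.2]
gripper_width: 0.678
finger_force: 0.0
```

Call:
drive_tool(deltas=[[[-0.018,0.0273,0.026,0,0,-0.0755],[-0.02,0.026,0.026,0,0,-0.0755],[0,0,0,0,0,0],[0,0,0,0,0,0]]])

```text
t: 9.0
tcp_pos: [0.4488, -0.3145, 0.1496]
orientation: [-179.9, -0.0, 34.4]
force: [0.7, -0.1, -0.2]
gripper_width: 0.896
finger_force: 0.0
```

```bash
cat >> h.py <<'E'
from scipy.optimize import least_squares
def findrings(C,lo=.014,hi=.03,box=(.36,.66,-.52,-.2)):
    """ring candidates: wrist point cloud between lo and hi, fitted as circles"""
    P=cloud(C); Z=P[...,2]
    m=((Z>lo)&(Z<hi)&(P[...,0]>box[0])&(P[...,0]<box[1])&(P[...,1]>box[2])&(P[...,1]<box[3])).astype(np.uint8)
    n,l,s,_=cv2.connectedComponentsWithStats(m)
    for i in range(1,n):
        if s[i,4]<80: continue
        q=P[l==i]; zt=np.percentile(q[:,2],80); q=q[q[:,2]>zt-.003][:,:2]
        f=lambda a:np.hypot(q[:,0]-a[0],q[:,1]-a[1])-a[2]
        a=least_squares(f,[*q.mean(0),.025],loss="soft_l1",f_scale=.002).x; h=np.hypot(*(q-a[:2]).T)
        print("ring",a.round(4).tolist(),"zt",round(float(zt),4),"r",np.percentile(h,[4,96]).round(4),"px",s[i,:5].tolist())
E
python3 - <<'E'
from h import *
st(); C=cam("wrist","w4"); findrings(C)
S=cam("scene","s4"); print(proj(C,[[.4476,-.315,.021]]))
a=cv2.resize(C["p"],(480,300)); b=cv2.resize(S["p"][0:360,60:540],(480,360)); cv2.imwrite("pics/j4.png",np.vstack([b,cv2.resize(C["p"][:,100:540],(480,240*1))]))
E
```

```text
{'t': 9.0, 'tcp_pos': [0.449, -0.314, 0.15], 'orientation': [-179.947, -0.004, 34.382], 'force': [0.721, -0.101, -0.192], 'gripper_width': 0.896, 'finger_force': 0.0, 'joint_positions': [7.271, 30.939, 31.996, 120.011, -27.444, 36.291, 2.566]}
ring [0.5455, -0.2948, 0.0264] zt 0.0241 r [0.0229 0.0296] px [331, 57, 65, 68, 1615]
ring [0.0776, -0.5677, 0.5805] zt 0.0206 r [0.5742 0.5877] px [550, 86, 74, 51, 1372]
ring [0.5631, -0.3932, 0.0255] zt 0.0259 r [0.022  0.0287] px [426, 106, 63, 62, 1657]
ring [0.4475, -0.3155, 0.024] zt 0.0221 r [0.0199 0.0276] px [294, 161, 55, 55, 1295]
ring [0.4621, -0.4112, 0.0216] zt 0.0201 r [0.0176 0.0247] px [381, 204, 48, 43, 649]
[[320.76935387 188.30479212]]
```

View pics/j4.png

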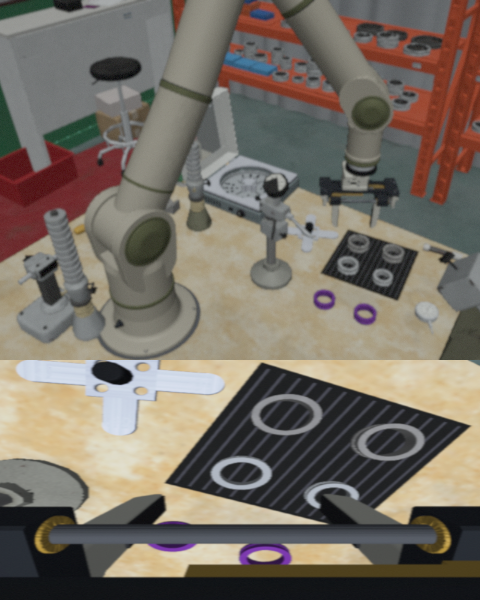

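Arm and elbow are well clear of the stand; the steel ring at wrist (321,188) is under the gripper as measured. Picking it.

Call:
drive_tool(deltas=[[[-0.0016,0,0.04,0,0,0],[0,0,0.04,0,0,0],[0,0,0.04,0,0,0],[0,0,0.018,0,0,0],[0,0,0.006,0,0,0]]])

```text
t: 9.6
tcp_pos: [0.4479, -0.3138, 0.0047]
orientation: [-179.9, -0.0, 34.6]
force: [0.5, -0.3, 0.0]
gripper_width: 0.902
finger_force: 0.0
```

Call:
drive_tool(deltas=[[[0,0,0,0,0,0],[0,0,0,0,0,0],[0,0,0,0,0,0],[0,0,0,0,0,0]]], grip=0.4)

```text
t: 10.0
tcp_pos: [0.4476, -0.3159, 0.0068]
orientation: [179.9, -0.0, 34.5]
force: [-1.1, 1.0, 1.5]
gripper_width: 0.606
finger_force: 0.7
```

Call:
drive_tool(deltas=[[[0,0,-0.02,0,0,0],[0,0,-0.05,0,0,0],[0,0,-0.05,0,0,0],[0,0,0,0,0,0]]])

```text
t: 10.4
tcp_pos: [0.4489, -0.3179, 0.1312]
orientation: [179.6, -0.2, 34.4]
force: [0.4, -0.3, -2.3]
gripper_width: 0.575
finger_force: 29.8
```

```bash
python3 - <<'E'
from h import *
st(); plan((.448,-.20,.19,180,0,34.2),(.514,.087,.19,180,0,34.2))
E
```

```text
{'t': 10.4, 'tcp_pos': [0.449, -0.318, 0.131], 'orientation': [179.571, -0.213, 34.395], 'force': [0.442, -0.251, -2.289], 'gripper_width': 0.575, 'finger_force': 29.787, 'joint_positions': [8.288, 32.472, 31.129, 120.938, -30.111, 33.705, 5.299]}
-> (0.448, -0.2, 0.19, 180, 0, 34.2)
[[0.022, -0.0324, -0.0197, 0.0025, -0.0012, 0.0011], [0.022, -0.0325, -0.0197, 0.0025, -0.0012, 0.0011], [0.0219, -0.0326, -0.0196, 0.0025, -0.0012, 0.0011]]
-> (0.514, 0.087, 0.19, 180, 0, 34.2)
[[0.0308, -0.0286, -0.0, -0.0, -0.0, 0.0], [0.0308, -0.0286, -0.0, -0.0, -0.0, 0.0], [0.0308, -0.0286, -0.0, -0.0, -0.0, 0.0], [0.0308, -0.0286, -0.0, -0.0, -0.0, 0.0], [0.0308, -0.0286, -0.0, -0.0, -0.0, 0.0]]
[[0.0308, -0.0286, -0.0, -0.0, -0.0, 0.0], [0.0308, -0.0286, -0.0, -0.0, -0.0, 0.0]]
```

Call:
drive_tool(deltas=[[[0.022,-0.0325,-0.02,0.0025,-0.001,0.001],[0.022,-0.0325,-0.02,0.0025,-0.001,0.001],[0.022,-0.0325,-0.02,0.0025,-0.001,0.001],[0.031,-0.0286,0,0,0,0],[0.031,-0.0286,0,0,0,0]]])

```text
t: 10.9
tcp_pos: [0.4656, -0.1144, 0.1867]
orientation: [-179.6, 0.1, 34.2]
force: [1.2, -1.2, -2.5]
gripper_width: 0.575
finger_force: 29.8
```

Call:
drive_tool(deltas=[[[0.031,-0.0286,0,0,0,0],[0.031,-0.0286,0,0,0,0],[0.031,-0.0286,0,0,0,0],[0.031,-0.0286,0,0,0,0],[0.03,-0.0286,0,0,0,0]]])

```text
t: 11.4
tcp_pos: [0.5122, 0.0907, 0.1866]
orientation: [-179.6, 0.2, 34.3]
force: [-0.2, 0.0, -0.6]
gripper_width: 0.572
finger_force: 29.8
```

Call:
drive_tool(deltas=[[[0,0,0,0,0,0],[0,0,0,0,0,0]]])

```text
t: 11.6
tcp_pos: [0.5119, 0.0895, 0.1863]
orientation: [-179.6, 0.2, 34.4]
force: [-0.1, -0.6, -2.0]
gripper_width: 0.576
finger_force: 29.8
```

```bash
python3 - <<'E'
from h import *
st(); C=cam("wrist","w5"); P=cloud(C); np.save("w5.npy",P); Z=P[...,2]
m=(Z>.0625)&(Z<.072)&(np.hypot(P[...,0]-.561,P[...,1]-.119)<.045)
q=P[m].astype(np.float32); print(len(q))
_,l,c=cv2.kmeans(q,4,None,(3,50,1e-5),10,cv2.KMEANS_PP_CENTERS); print(c.round(4).tolist(),np.bincount(l.ravel()))
ce=c[:,:2].mean(0); d=c[:,:2]-ce; print(ce,np.hypot(*d.T),np.degrees(np.arctan2(d[:,1],d[:,0])))
pr=proj(C,np.r_[c,[[.561,.119,.057]],[[.514,.087,.03]]]); print(pr.round(0).tolist())
E
```

```text
{'t': 11.6, 'tcp_pos': [0.512, 0.09, 0.186], 'orientation': [-179.568, 0.214, 34.402], 'force': [-0.07, -0.632, -2.026], 'gripper_width': 0.576, 'finger_force': 29.791, 'joint_positions': [-43.8, 27.591, 40.026, 121.652, -27.846, 40.383, -40.694]}
247
[[0.5659999847412109, 0.14309999346733093, 0.06719999760389328], [0.557200014591217, 0.09650000184774399, 0.06719999760389328], [0.5849000215530396, 0.11540000140666962, 0.0674000009894371], [0.5383999943733215, 0.12430000305175781, 0.06729999929666519]] [63 60 63 61]
[0.5616201  0.11982033] [0.02364656 0.02370959 0.02366442 0.02365555] [  79.24918  -100.77291   -10.816753  169.03064 ]
[[307.0, 109.0], [343.0, 146.0], [344.0, 109.0], [307.0, 146.0], [325.0, 128.0], [325.0, 181.0]]
```

View pics/w5.png

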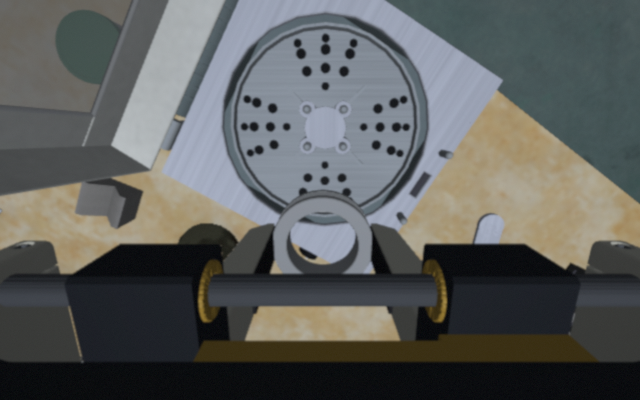

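Hub at (325,128) with studs at (307,109),(343,146),(344,109),(307,146); the ring hangs level between the fingers. Placing in the near pocket.

Call:
drive_tool(deltas=[[[0.001,0.003,0.04,-0.0075,0.0036,0],[0,0,0.04,0,0,0],[0,0,0.035,0,0,0],[0,0,0.02,0,0,0],[0,0,0,0,0,0]]])

```text
t: 12.15
tcp_pos: [0.5132, 0.0847, 0.0498]
orientation: [-179.9, 0.2, 34.1]
force: [-0.4, -0.9, -1.1]
gripper_width: 0.573
finger_force: 29.8
```

Call:
drive_tool(deltas=[[[0,0,0.01,0,0,0],[0,0,0.007,0,0,0],[0,0,0,0,0,0]]])

```text
t: 12.45
tcp_pos: [0.5151, 0.0866, 0.035]
orientation: [180.0, -0.1, 34.2]
force: [-0.1, 0.1, -0.8]
gripper_width: 0.573
finger_force: 30.6
```

Call:
drive_tool(deltas=[[[0,0,0.0015,0,0,0],[0,0,0,0,0,0]]])

```text
t: 12.65
tcp_pos: [0.5151, 0.0869, 0.0344]
orientation: [180.0, -0.1, 34.3]
force: [-2.3, -1.2, 8.9]
gripper_width: 0.572
finger_force: 30.6
```

Call:
drive_tool(deltas=[[[0,0,0,0,0,0],[0,0,0,0,0,0],[0,0,-0.005,0,0,0],[0,0,-0.04,0,0,0],[0,0,-0.05,0,0,0]]], grip=0.72)

```text
t: 13.15
tcp_pos: [0.5135, 0.0866, 0.1283]
orientation: [-179.9, 0.2, 34.2]
force: [0.8, 1.2, -0.1]
gripper_width: 0.723
finger_force: 0.0
```

Call:
drive_tool(deltas=[[[0,0,-0.05,0,0,0],[0,0,0,0,0,0],[0,0,0,0,0,0]]])

```text
t: 13.45
tcp_pos: [0.515, 0.0877, 0.1794]
orientation: [180.0, -0.2, 34.3]
force: [0.2, 0.6, -0.0]
gripper_width: 0.721
finger_force: 0.0
```

```bash
python3 - <<'E'
from h import *
st(); C=cam("wrist","w6"); findrings(C,lo=.042,hi=.056,box=(.45,.67,.02,.22)); plan((.462,-.411,.15,180,0,34.2))
E
```

```text
{'t': 13.45, 'tcp_pos': [0.515, 0.088, 0.179], 'orientation': [179.99, -0.192, 34.323], 'force': [0.24, 0.6, -0.024], 'gripper_width': 0.721, 'finger_force': 0.0, 'joint_positions': [-43.882, 28.377, 40.522, 122.118, -29.4, 39.178, -39.077]}
ring [0.5618, 0.12, 0.0924] zt 0.0433 r [0.0911 0.0938] px [268, 23, 88, 20, 243]
ring [0.5613, 0.1199, 0.0927] zt 0.0432 r [0.0913 0.094 ] px [225, 42, 43, 94, 266]
ring [0.5628, 0.1189, 0.0911] zt 0.0433 r [0.0898 0.0925] px [387, 52, 30, 93, 224]
ring [0.5615, 0.1189, 0.092] zt 0.0431 r [0.0905 0.0933] px [340, 154, 72, 65, 224]
ring [0.5164, 0.0859, 0.024] zt 0.0491 r [0.0199 0.0276] px [296, 160, 55, 54, 1262]
ring [0.562, 0.1197, 0.0934] zt 0.0433 r [0.092  0.0946] px [236, 168, 59, 49, 154]
-> (0.462, -0.411, 0.15, 180, 0, 34.2)
[[-0.0295, 0.0348, 0.0025, -0.0, -0.0001, 0.0002], [-0.0295, 0.0348, 0.0025, -0.0, -0.0001, 0.0002], [-0.0295, 0.0348, 0.0025, -0.0, -0.0001, 0.0002], [-0.0295, 0.0348, 0.0025, -0.0, -0.0001, 0.0002], [-0.0295, 0.0348, 0.0025, -0.0, -0.0001, 0.0002]]
[[-0.0294, 0.0348, 0.0025, -0.0, -0.0001, 0.0002], [-0.0294, 0.0348, 0.0025, -0.0, -0.0001, 0.0002], [-0.0294, 0.0348, 0.0025, -0.0, -0.0001, 0.0002], [-0.0294, 0.0348, 0.0025, -0.0, -0.0001, 0.0002], [-0.0294, 0.0348, 0.0025, -0.0, -0.0001, 0.0002]]
[[-0.0294, 0.0348, 0.0026, -0.0, -0.0001, 0.0002]]
```

Call:
drive_tool(deltas=[[[-0.0295,0.0348,0.0025,0,0,0],[-0.0295,0.0348,0.0025,0,0,0],[-0.0295,0.0348,0.0025,0,0,0],[-0.0295,0.0348,0.0025,0,0,0],[-0.0295,0.0348,0.0025,0,0,0]]], grip=0.85)

```text
t: 14.0
tcp_pos: [0.4894, -0.1413, 0.1641]
orientation: [-179.9, 0.1, 34.3]
force: [1.8, -0.6, 0.8]
gripper_width: 0.848
finger_force: 0.0
```

Call:
drive_tool(deltas=[[[-0.0295,0.0348,0.0025,0,0,0],[-0.0295,0.0348,0.0025,0,0,0],[-0.0295,0.0348,0.0025,0,0,0],[-0.0295,0.0348,0.0025,0,0,0],[-0.0295,0.0348,0.0025,0,0,0]]])

```text
t: 14.5
tcp_pos: [0.4654, -0.368, 0.1511]
orientation: [-179.8, 0.0, 34.2]
force: [0.8, -0.3, 0.1]
gripper_width: 0.85
finger_force: 0.0
```

Call:
drive_tool(deltas=[[[-0.029,0.0348,0.0025,0,0,0],[0,0,0,0,0,0],[0,0,0,0,0,0]]])

```text
t: 14.8
tcp_pos: [0.4608, -0.4123, 0.1486]
orientation: [-179.8, 0.0, 34.1]
force: [0.0, 1.1, -0.8]
gripper_width: 0.851
finger_force: 0.0
```

```bash
python3 - <<'E'
from h import *
st(); C=cam("wrist","w7"); findrings(C)
E
```

```text
{'t': 14.8, 'tcp_pos': [0.461, -0.412, 0.149], 'orientation': [-179.83, 0.029, 34.094], 'force': [0.037, 1.112, -0.839], 'gripper_width': 0.851, 'finger_force': 0.0, 'joint_positions': [15.342, 35.519, 32.835, 110.989, -28.216, 41.806, 9.002]}
ring [0.5454, -0.2953, 0.0264] zt 0.0241 r [0.0229 0.0296] px [231, 0, 69, 75, 1947]
ring [0.1174, -0.5646, 0.5406] zt 0.0207 r [0.5344 0.5478] px [465, 32, 77, 54, 1539]
ring [0.5631, -0.3937, 0.0255] zt 0.0261 r [0.022  0.0286] px [336, 52, 64, 67, 1638]
ring [0.4622, -0.4115, 0.0214] zt 0.0201 r [0.0177 0.0247] px [297, 161, 50, 49, 1029]
```

Call:
drive_tool(deltas=[[[0.0016,0,0.04,0,0,0],[0,0,0.04,0,0,0],[0,0,0.04,0,0,0],[0,0,0.018,0,0,0],[0,0,0.0055,0,0,0]]])

```text
t: 15.35
tcp_pos: [0.4632, -0.4077, 0.0044]
orientation: [-179.7, -0.0, 34.4]
force: [-0.0, 0.4, 0.6]
gripper_width: 0.852
finger_force: 0.0
```

Call:
drive_tool(deltas=[[[0,0,0,0,0,0],[0,0,0,0,0,0],[0,0,0,0,0,0],[0,0,0,0,0,0],[0,0,0,0,0,0]]], grip=0.4)

```text
t: 15.85
tcp_pos: [0.4641, -0.4108, 0.0079]
orientation: [180.0, -0.1, 34.3]
force: [-0.8, 1.3, 7.8]
gripper_width: 0.513
finger_force: 29.3
```

Call:
drive_tool(deltas=[[[0,0,-0.02,0,0,0],[0,0,-0.05,0,0,0],[0,0,-0.05,0,0,0],[0,0,-0.05,0,0,0],[0,0,0,0,0,0]]])

```text
t: 16.35
tcp_pos: [0.4654, -0.4137, 0.1834]
orientation: [179.5, -0.2, 34.2]
force: [0.0, -0.5, -1.2]
gripper_width: 0.514
finger_force: 29.4
```

```bash
python3 - <<'E'
from h import *
st(); plan((.609,.152,.175,180,0,34.2))
E
```

```text
{'t': 16.35, 'tcp_pos': [0.465, -0.414, 0.183], 'orientation': [179.463, -0.21, 34.221], 'force': [0.0, -0.474, -1.223], 'gripper_width': 0.514, 'finger_force': 29.4, 'joint_positions': [13.424, 33.323, 35.382, 109.456, -26.87, 45.018, 7.844]}
-> (0.609, 0.152, 0.175, 180, 0, 34.2)
[[0.0336, -0.0298, 0.0005, 0.0007, -0.0003, 0.0], [0.0336, -0.0298, 0.0005, 0.0007, -0.0003, 0.0], [0.0336, -0.0298, 0.0005, 0.0007, -0.0003, 0.0], [0.0336, -0.0298, 0.0005, 0.0007, -0.0003, 0.0], [0.0336, -0.0298, 0.0005, 0.0007, -0.0003, 0.0]]
[[0.0336, -0.0298, 0.0005, 0.0007, -0.0003, 0.0], [0.0336, -0.0298, 0.0006, 0.0007, -0.0003, 0.0], [0.0336, -0.0298, 0.0006, 0.0007, -0.0003, 0.0], [0.0336, -0.0298, 0.0006, 0.0007, -0.0003, 0.0], [0.0336, -0.0298, 0.0006, 0.0007, -0.0003, 0.0]]
[[0.0336, -0.0298, 0.0006, 0.0007, -0.0003, 0.0], [0.0336, -0.0298, 0.0006, 0.0007, -0.0003, 0.0], [0.0336, -0.0298, 0.0006, 0.0007, -0.0003, 0.0]]
```

Call:
drive_tool(deltas=[[[0.0336,-0.0298,0,0,0,0],[0.0336,-0.0298,0,0,0,0],[0.0336,-0.0298,0,0,0,0],[0.0336,-0.0298,0,0,0,0],[0.0336,-0.0298,0,0,0,0]]])

```text
t: 16.85
tcp_pos: [0.5186, -0.1913, 0.1768]
orientation: [-180.0, -0.0, 34.2]
force: [1.0, -0.1, -1.0]
gripper_width: 0.515
finger_force: 29.4
```

Call:
drive_tool(deltas=[[[0.0336,-0.0298,0,0,0,0],[0.0336,-0.0298,0,0,0,0],[0.0336,-0.0298,0,0,0,0],[0.0336,-0.0298,0,0,0,0],[0.0336,-0.0298,0,0,0,0]]])

```text
t: 17.35
tcp_pos: [0.5735, 0.0265, 0.1768]
orientation: [-180.0, -0.0, 34.3]
force: [0.6, -0.5, -1.5]
gripper_width: 0.514
finger_force: 29.4
```

Call:
drive_tool(deltas=[[[0.0336,-0.0298,0,0,0,0],[0.0336,-0.0298,0,0,0,0],[0.0345,-0.0298,0,0,0,0],[0,0,0,0,0,0],[0,0,0,0,0,0]]])

```text
t: 17.85
tcp_pos: [0.6068, 0.1568, 0.1763]
orientation: [180.0, 0.0, 34.4]
force: [0.5, -0.8, -1.0]
gripper_width: 0.509
finger_force: 29.4
```

Call:
drive_tool(deltas=[[[0,0.0054,0.04,0,0,0],[0,0,0.04,0,0,0],[0,0,0.035,0,0,0],[0,0,0.01,0,0,0],[0,0,0,0,0,0]]])

```text
t: 18.35
tcp_pos: [0.6097, 0.1493, 0.0514]
orientation: [-180.0, 0.1, 34.1]
force: [0.2, 0.0, -0.3]
gripper_width: 0.51
finger_force: 29.4
```

Call:
drive_tool(deltas=[[[0,0,0.01,0,0,0],[0,0,0.003,0,0,0],[0,0,0,0,0,0]]])

```text
t: 18.65
tcp_pos: [0.6107, 0.1513, 0.0398]
orientation: [180.0, -0.1, 34.3]
force: [-0.2, 0.3, -0.5]
gripper_width: 0.51
finger_force: 29.4
```

Call:
drive_tool(deltas=[[[0,0,0.003,0,0,0],[0,0,0.001,0,0,0],[0,0,0,0,0,0]]])

```text
t: 18.95
tcp_pos: [0.6105, 0.1514, 0.0354]
orientation: [180.0, -0.0, 34.3]
force: [-0.2, -0.6, -1.6]
gripper_width: 0.511
finger_force: 29.4
```

Call:
drive_tool(deltas=[[[0,0,0,0,0,0],[0,0,0,0,0,0],[0,0,-0.005,0,0,0],[0,0,-0.04,0,0,0],[0,0,-0.05,0,0,0]]], grip=0.66)

```text
t: 19.45
tcp_pos: [0.6092, 0.1508, 0.1301]
orientation: [-180.0, 0.2, 34.2]
force: [1.0, -0.1, 0.5]
gripper_width: 0.659
finger_force: 0.0
```

Call:
drive_tool(deltas=[[[0,0,-0.05,0,0,0],[0,0,0,0,0,0],[0,0,0,0,0,0]]])

```text
t: 19.75
tcp_pos: [0.6108, 0.1516, 0.1818]
orientation: [180.0, -0.2, 34.3]
force: [0.3, 0.4, -0.6]
gripper_width: 0.66
finger_force: 0.0
```

```bash
python3 - <<'E'
from h import *
st(); C=cam("wrist","w8"); findrings(C,lo=.0438,hi=.056,box=(.45,.67,.02,.22)); plan((.545,-.295,.16,180,0,124.2))
E
```

```text
{'t': 19.75, 'tcp_pos': [0.611, 0.152, 0.182], 'orientation': [179.991, -0.191, 34.28], 'force': [0.333, 0.407, -0.616], 'gripper_width': 0.66, 'finger_force': 0.0, 'joint_positions': [-44.69, 35.394, 40.316, 108.533, -30.823, 47.187, -43.737]}
ring [0.6097, 0.1488, 0.0214] zt 0.0471 r [0.0177 0.0246] px [299, 164, 48, 48, 944]
ring [0.6168, 0.1567, 0.0469] zt 0.0534 r [0.0445 0.0502] px [297, 217, 47, 10, 178]
ring [0.5084, 0.0804, 0.0339] zt 0.0489 r [0.0295 0.0372] px [302, 263, 41, 11, 287]
ring [-142.0848, -8.9986, 142.8386] zt 0.0506 r [142.8378 142.8398] px [265, 306, 40, 17, 154]
-> (0.545, -0.295, 0.16, 180, 0, 124.2)
[[-0.0278, 0.0302, 0.0018, 0.0, -0.0001, -0.1427], [-0.0318, 0.026, 0.0018, 0.0, -0.0001, -0.1427], [-0.0351, 0.0212, 0.0018, 0.0, -0.0001, -0.1427], [-0.0378, 0.016, 0.0018, 0.0, -0.0001, -0.1427], [-0.0397, 0.0104, 0.0018, 0.0, -0.0001, -0.1427]]
[[-0.0408, 0.0047, 0.0018, 0.0, -0.0001, -0.1427], [-0.041, -0.0012, 0.0018, 0.0, -0.0001, -0.1427], [-0.0404, -0.007, 0.0018, 0.0, -0.0001, -0.1427], [-0.039, -0.0127, 0.0018, 0.0, -0.0001, -0.1427], [-0.0368, -0.0181, 0.0018, 0.0, -0.0001, -0.1427]]
[[-0.0339, -0.0231, 0.0018, 0.0, -0.0001, -0.1427]]
```

Call:
drive_tool(deltas=[[[-0.0278,0.0302,0.002,0,0,-0.1427],[-0.0318,0.026,0.002,0,0,-0.1427],[-0.035,0.0212,0.002,0,0,-0.1427],[-0.0378,0.016,0.002,0,0,-0.1427],[-0.04,0.0104,0.002,0,0,-0.1427]]], grip=0.9)

```text
t: 20.3
tcp_pos: [0.5793, -0.0533, 0.1685]
orientation: [-179.9, 0.0, 75.5]
force: [0.8, 0.7, 0.0]
gripper_width: 0.901
finger_force: 0.0
```

Call:
drive_tool(deltas=[[[-0.0408,0.0047,0.002,0,0,-0.1427],[-0.041,-0.0012,0.002,0,0,-0.1427],[-0.0404,-0.007,0.002,0,0,-0.1427],[-0.039,-0.0127,0.002,0,0,-0.1427],[-0.0368,-0.018,0.002,0,0,-0.1427]]])

```text
t: 20.8
tcp_pos: [0.5497, -0.256, 0.1583]
orientation: [-179.9, -0.1, 116.4]
force: [0.9, -0.2, -0.1]
gripper_width: 0.901
finger_force: 0.0
```

Call:
drive_tool(deltas=[[[-0.034,-0.023,0.002,0,0,-0.1427],[0,0,0,0,0,0],[0,0,0,0,0,0]]])

```text
t: 21.1
tcp_pos: [0.5437, -0.2966, 0.1564]
orientation: [-180.0, -0.2, 124.0]
force: [0.2, 1.4, 0.0]
gripper_width: 0.897
finger_force: 0.0
```

```bash
python3 - <<'E'
from h import *
st(); C=cam("wrist","w9"); findrings(C)
E
```

```text
{'t': 21.1, 'tcp_pos': [0.544, -0.297, 0.156], 'orientation': [-179.969, -0.152, 123.956], 'force': [0.152, 1.439, 0.029], 'gripper_width': 0.897, 'finger_force': 0.0, 'joint_positions': [16.759, 31.586, 9.866, 109.585, -8.168, 39.642, 65.463]}
ring [0.5453, -0.294, 0.0264] zt 0.024 r [0.023  0.0296] px [297, 155, 58, 58, 1248]
ring [0.5629, -0.3922, 0.0253] zt 0.0259 r [0.0217 0.0283] px [262, 241, 53, 33, 664]
ring [0.6501, -0.4594, 0.0107] zt 0.0205 r [0.0089 0.0133] px [312, 332, 20, 9, 118]
```

Call:
drive_tool(deltas=[[[0.001,0.0025,0.045,0,0,0],[0,0,0.04,0,0,0],[0,0,0.04,0,0,0],[0,0,0.018,0,0,0],[0,0,0.007,0,0,0]]])

```text
t: 21.65
tcp_pos: [0.5461, -0.2903, 0.0053]
orientation: [-179.9, -0.2, 124.3]
force: [-0.4, -0.3, 0.5]
gripper_width: 0.902
finger_force: 0.0
```

Call:
drive_tool(deltas=[[[0,0,0,0,0,0],[0,0,0,0,0,0],[0,0,0,0,0,0],[0,0,0,0,0,0],[0,0,0,0,0,0]]], grip=0.4)

```text
t: 22.15
tcp_pos: [0.5474, -0.2936, 0.0093]
orientation: [179.9, 0.1, 124.2]
force: [-1.5, 0.6, 7.2]
gripper_width: 0.621
finger_force: 29.7
```

Call:
drive_tool(deltas=[[[0,0,-0.02,0,0,0],[0,0,-0.05,0,0,0],[0,0,-0.05,0,0,0],[0,0,-0.05,0,0,0],[0,0,0,0,0,0]]])

```text
t: 22.65
tcp_pos: [0.5495, -0.2953, 0.1851]
orientation: [179.6, 0.5, 124.2]
force: [1.6, 0.4, -2.4]
gripper_width: 0.619
finger_force: 29.8
```

```bash
python3 - <<'E'
from h import *
st(); plan((.5936,.0727,.175,180,0,124.2))
E
```

```text
{'t': 22.65, 'tcp_pos': [0.55, -0.295, 0.185], 'orientation': [179.627, 0.528, 124.153], 'force': [1.577, 0.402, -2.374], 'gripper_width': 0.619, 'finger_force': 29.78, 'joint_positions': [15.756, 29.576, 10.769, 108.279, -7.966, 42.208, 65.16]}
-> (0.5936, 0.0727, 0.175, 180, 0, 124.2)
[[0.035, 0.0304, 0.0011, 0.0008, 0.0012, -0.0001], [0.035, 0.0304, 0.0012, 0.0008, 0.0012, -0.0001], [0.035, 0.0304, 0.0012, 0.0008, 0.0012, -0.0001], [0.035, 0.0304, 0.0012, 0.0008, 0.0012, -0.0001], [0.035, 0.0304, 0.0012, 0.0008, 0.0012, -0.0001]]
[[0.035, 0.0304, 0.0012, 0.0008, 0.0012, -0.0001], [0.035, 0.0304, 0.0012, 0.0008, 0.0012, -0.0001], [0.035, 0.0304, 0.0013, 0.0008, 0.0012, -0.0001]]
```

Call:
drive_tool(deltas=[[[0.035,0.0304,0.001,0,0,0],[0.035,0.0304,0.001,0,0,0],[0.035,0.0304,0.001,0,0,0],[0.035,0.0304,0.001,0,0,0],[0.035,0.0304,0.001,0,0,0]]])

```text
t: 23.15
tcp_pos: [0.5737, -0.0614, 0.1728]
orientation: [180.0, -0.0, 124.2]
force: [0.7, 0.0, -2.0]
gripper_width: 0.617
finger_force: 29.9
```

Call:
drive_tool(deltas=[[[0.035,0.0304,0.001,0,0,0],[0.035,0.0304,0.001,0,0,0],[0.035,0.0304,0.001,0,0,0],[0,0,0,0,0,0],[0,0,0,0,0,0]]])

```text
t: 23.65
tcp_pos: [0.59, 0.0762, 0.1696]
orientation: [-180.0, -0.0, 124.4]
force: [-0.5, -1.3, -1.7]
gripper_width: 0.622
finger_force: 29.9
```

Call:
drive_tool(deltas=[[[-0.005,0.001,0.04,0,0,0],[0,0,0.04,0,0,0],[0,0,0.035,0,0,0],[0,0,0,0,0,0],[0,0,0,0,0,0]]])

```text
t: 24.15
tcp_pos: [0.594, 0.0695, 0.0554]
orientation: [-179.9, 0.0, 124.1]
force: [0.3, -0.5, -1.1]
gripper_width: 0.621
finger_force: 29.9
```

```bash
python3 - <<'E'
from h import *
st(); plan((.594,.072,.0395,180,0,124.2))
E
```

```text
{'t': 24.15, 'tcp_pos': [0.594, 0.07, 0.055], 'orientation': [-179.945, 0.003, 124.066], 'force': [0.263, -0.453, -1.122], 'gripper_width': 0.621, 'finger_force': 29.854, 'joint_positions': [-17.668, 38.615, 8.323, 115.938, -11.721, 26.268, 33.463]}
-> (0.594, 0.072, 0.0395, 180, 0, 124.2)
[[0.0021, 0.0014, 0.0159, -0.001, 0.0001, -0.0023]]
```

Call:
drive_tool(deltas=[[[0,0,0.01,0,0,0],[0,0,0.006,0,0,0],[0,0,0,0,0,0],[0,0,0,0,0,0]]])

```text
t: 24.55
tcp_pos: [0.5945, 0.0714, 0.0397]
orientation: [179.9, 0.0, 124.2]
force: [-0.1, 1.2, -1.7]
gripper_width: 0.617
finger_force: 29.9
```

Call:
drive_tool(deltas=[[[0,0,0.003,0,0,0],[0,0,0.001,0,0,0],[0,0,0,0,0,0]]])

```text
t: 24.85
tcp_pos: [0.5947, 0.0715, 0.0363]
orientation: [179.9, 0.0, 124.2]
force: [-1.8, -0.3, 8.7]
gripper_width: 0.618
finger_force: 30.0
```

Call:
drive_tool(deltas=[[[0,0,0,0,0,0],[0,0,0,0,0,0],[0,0,-0.005,0,0,0],[0,0,-0.04,0,0,0],[0,0,-0.05,0,0,0]]], grip=0.75)

```text
t: 25.35
tcp_pos: [0.5929, 0.0711, 0.1297]
orientation: [-179.8, -0.1, 124.2]
force: [1.4, 0.2, -0.2]
gripper_width: 0.751
finger_force: 0.0
```

Call:
drive_tool(deltas=[[[0,0,-0.05,0,0,0],[0,0,0,0,0,0],[0,0,0,0,0,0]]])

```text
t: 25.65
tcp_pos: [0.5947, 0.0715, 0.1818]
orientation: [179.8, 0.1, 124.2]
force: [0.2, 0.2, -0.5]
gripper_width: 0.751
finger_force: 0.0
```

```bash
python3 - <<'E'
from h import *
st(); C=cam("wrist","w10"); findrings(C,lo=.0438,hi=.056,box=(.45,.67,.02,.22)); plan((.563,-.393,.16,180,0,124.2))
E
```

```text
{'t': 25.65, 'tcp_pos': [0.595, 0.072, 0.182], 'orientation': [179.806, 0.052, 124.208], 'force': [0.169, 0.152, -0.465], 'gripper_width': 0.751, 'finger_force': 0.0, 'joint_positions': [-20.766, 28.502, 12.324, 111.392, -9.014, 40.816, 31.136]}
ring [0.516, 0.0865, 0.024] zt 0.0491 r [0.0199 0.0276] px [235, 99, 58, 59, 1419]
ring [0.609, 0.1491, 0.0214] zt 0.0472 r [0.0177 0.0246] px [354, 103, 51, 52, 1076]
ring [0.5941, 0.0722, 0.0264] zt 0.051 r [0.023  0.0296] px [293, 156, 59, 58, 1234]
-> (0.563, -0.393, 0.16, 180, 0, 124.2)
[[-0.0367, -0.0287, 0.002, 0.0001, -0.0, 0.0], [-0.0367, -0.0287, 0.002, 0.0001, -0.0, 0.0], [-0.0367, -0.0287, 0.002, 0.0001, -0.0, 0.0], [-0.0367, -0.0287, 0.002, 0.0001, -0.0, 0.0], [-0.0367, -0.0287, 0.002, 0.0001, -0.0, 0.0]]
[[-0.0367, -0.0287, 0.002, 0.0001, -0.0, 0.0], [-0.0367, -0.0287, 0.002, 0.0001, -0.0, 0.0], [-0.0367, -0.0287, 0.002, 0.0001, -0.0, 0.0], [-0.0367, -0.0287, 0.002, 0.0001, -0.0, 0.0], [-0.0367, -0.0287, 0.002, 0.0001, -0.0, 0.0]]
```

Three rings seated flat at the right spots. On to the fourth.

Call:
drive_tool(deltas=[[[-0.0367,-0.0287,0.002,0,0,0],[-0.0367,-0.0287,0.002,0,0,0],[-0.0367,-0.0287,0.002,0,0,0],[-0.0367,-0.0287,0.002,0,0,0],[-0.0367,-0.0287,0.002,0,0,0]]], grip=0.9)

```text
t: 26.2
tcp_pos: [0.5773, -0.1626, 0.1681]
orientation: [-179.9, -0.1, 124.2]
force: [0.5, -0.3, -0.4]
gripper_width: 0.898
finger_force: 0.0
```

Call:
drive_tool(deltas=[[[-0.0367,-0.0287,0.002,0,0,0],[-0.0367,-0.0287,0.002,0,0,0],[-0.0367,-0.0287,0.002,0,0,0],[-0.0367,-0.0287,0.002,0,0,0],[-0.0367,-0.0287,0.002,0,0,0]]])

```text
t: 26.7
tcp_pos: [0.5618, -0.3948, 0.1576]
orientation: [-180.0, -0.2, 124.2]
force: [0.8, -0.5, 0.8]
gripper_width: 0.899
finger_force: 0.0
```

Call:
drive_tool(deltas=[[[0,0,0,0,0,0],[0,0,0,0,0,0]]])

```text
t: 26.9
tcp_pos: [0.5614, -0.3943, 0.1576]
orientation: [-179.9, -0.2, 124.0]
force: [-0.2, 0.7, 0.6]
gripper_width: 0.9
finger_force: 0.0
```

```bash
python3 - <<'E'
from h import *
st(); C=cam("wrist","w11"); findrings(C)
E
```

```text
{'t': 26.9, 'tcp_pos': [0.561, -0.394, 0.158], 'orientation': [-179.939, -0.184, 124.039], 'force': [-0.245, 0.716, 0.607], 'gripper_width': 0.9, 'finger_force': 0.0, 'joint_positions': [23.874, 35.671, 10.244, 100.482, -8.49, 44.792, 72.334]}
ring [0.5631, -0.3929, 0.0255] zt 0.026 r [0.0221 0.0286] px [297, 158, 57, 56, 1230]
ring [0.6497, -0.4584, 0.0081] zt 0.0216 r [0.0042 0.0113] px [345, 262, 22, 12, 170]
ring [0.6568, -0.5111, 0.0055] zt 0.02 r [0.0014 0.0093] px [326, 306, 16, 14, 127]
```

Call:
drive_tool(deltas=[[[0,0.002,0.045,0,0,0],[0,0,0.04,0,0,0],[0,0,0.04,0,0,0],[0,0,0.018,0,0,0],[0,0,0.007,0,0,0]]])

```text
t: 27.45
tcp_pos: [0.5644, -0.3901, 0.0079]
orientation: [-180.0, -0.2, 124.3]
force: [0.3, 0.3, 0.8]
gripper_width: 0.902
finger_force: 0.0
```

Call:
drive_tool(deltas=[[[0,0,0,0,0,0],[0,0,0,0,0,0],[0,0,0,0,0,0],[0,0,0,0,0,0],[0,0,0,0,0,0]]], grip=0.4)

```text
t: 27.95
tcp_pos: [0.5653, -0.393, 0.0116]
orientation: [179.9, 0.1, 124.2]
force: [-0.8, -0.4, 7.4]
gripper_width: 0.594
finger_force: 30.0
```

Call:
drive_tool(deltas=[[[0,0,-0.02,0,0,0],[0,0,-0.05,0,0,0],[0,0,-0.05,0,0,0],[0,0,-0.05,0,0,0],[0,0,0,0,0,0]]])

```text
t: 28.45
tcp_pos: [0.5674, -0.3949, 0.1879]
orientation: [179.7, 0.6, 124.2]
force: [0.9, -0.6, -2.2]
gripper_width: 0.598
finger_force: 30.0
```

```bash
python3 - <<'E'
from h import *
st(); plan((.530,.1665,.175,180,0,124.2))
E
```

```text
{'t': 28.45, 'tcp_pos': [0.567, -0.395, 0.188], 'orientation': [179.688, 0.604, 124.157], 'force': [0.906, -0.565, -2.211], 'gripper_width': 0.598, 'finger_force': 29.981, 'joint_positions': [23.232, 33.807, 10.889, 99.098, -8.298, 47.194, 72.061]}
-> (0.53, 0.1665, 0.175, 180, 0, 124.2)
[[0.0405, 0.0237, 0.0008, 0.0005, 0.0009, -0.0001], [0.0405, 0.0237, 0.0008, 0.0005, 0.0009, -0.0001], [0.0405, 0.0237, 0.0008, 0.0005, 0.0009, -0.0001], [0.0405, 0.0237, 0.0009, 0.0005, 0.0009, -0.0001], [0.0405, 0.0237, 0.0009, 0.0005, 0.0009, -0.0001]]
[[0.0405, 0.0237, 0.0009, 0.0005, 0.0009, -0.0001], [0.0405, 0.0237, 0.0009, 0.0005, 0.0009, -0.0001], [0.0404, 0.0237, 0.001, 0.0005, 0.0009, -0.0001], [0.0404, 0.0237, 0.001, 0.0005, 0.0009, -0.0001], [0.0404, 0.0237, 0.001, 0.0005, 0.0009, -0.0001]]
[[0.0404, 0.0237, 0.001, 0.0005, 0.0009, -0.0001], [0.0404, 0.0237, 0.001, 0.0005, 0.0009, -0.0001]]
```

Call:
drive_tool(deltas=[[[0.0405,0.0237,0.001,0,0,0],[0.0405,0.0237,0.001,0,0,0],[0.0405,0.0237,0.001,0,0,0],[0.0405,0.0237,0.001,0,0,0],[0.0405,0.0237,0.001,0,0,0]]])

```text
t: 28.95
tcp_pos: [0.5482, -0.1565, 0.1748]
orientation: [180.0, -0.0, 124.2]
force: [0.8, 0.7, -2.3]
gripper_width: 0.595
finger_force: 30.0
```

Call:
drive_tool(deltas=[[[0.0405,0.0237,0.001,0,0,0],[0.0405,0.0237,0.001,0,0,0],[0.0405,0.0237,0.001,0,0,0],[0.0405,0.0237,0.001,0,0,0],[0.0405,0.0237,0.001,0,0,0]]])

```text
t: 29.45
tcp_pos: [0.5324, 0.0776, 0.17]
orientation: [180.0, -0.0, 124.2]
force: [0.7, -0.4, -0.9]
gripper_width: 0.595
finger_force: 30.0
```

Call:
drive_tool(deltas=[[[0.0375,0.0237,0,0,0,0],[0.036,0.0237,0,0,0,0],[0,0,0,0,0,0],[0,0,0,0,0,0]]])

```text
t: 29.85
tcp_pos: [0.5304, 0.1642, 0.1698]
orientation: [-180.0, -0.0, 124.4]
force: [0.3, 0.2, -1.9]
gripper_width: 0.595
finger_force: 30.0
```

```bash
python3 - <<'E'
from h import *
st(); plan((.530,.1663,.055,180,0,124.2))
E
```

```text
{'t': 29.85, 'tcp_pos': [0.53, 0.164, 0.17], 'orientation': [-179.997, -0.007, 124.355], 'force': [0.29, 0.241, -1.873], 'gripper_width': 0.595, 'finger_force': 30.001, 'joint_positions': [-31.738, 26.794, 12.251, 117.365, -9.213, 36.73, 20.993]}
-> (0.53, 0.1663, 0.055, 180, 0, 124.2)
[[0.0006, 0.0003, 0.0383, -0.0, -0.0, 0.0009], [0.0006, 0.0003, 0.0383, -0.0, -0.0, 0.0009], [0.0006, 0.0003, 0.0383, -0.0, -0.0, 0.0009]]
```

Call:
drive_tool(deltas=[[[0.002,0.001,0.04,0,0,0],[0,0,0.04,0,0,0],[0,0,0.035,0,0,0],[0,0,0.01,0,0,0],[0,0,0,0,0,0]]])

```text
t: 30.35
tcp_pos: [0.5302, 0.1637, 0.0443]
orientation: [-179.9, -0.0, 124.1]
force: [0.7, -0.5, -1.9]
gripper_width: 0.591
finger_force: 30.0
```

Call:
drive_tool(deltas=[[[0,0,0.005,0,0,0],[0,0,0,0,0,0],[0,0,0,0,0,0]]])

```text
t: 30.65
tcp_pos: [0.5314, 0.1656, 0.0414]
orientation: [179.9, 0.0, 124.2]
force: [-0.0, -0.0, -1.2]
gripper_width: 0.594
finger_force: 30.0
```

Call:
drive_tool(deltas=[[[0,0,0.002,0,0,0],[0,0,0.001,0,0,0],[0,0,0,0,0,0]]])

```text
t: 30.95
tcp_pos: [0.5313, 0.1658, 0.0385]
orientation: [179.9, 0.0, 124.2]
force: [-1.9, -0.2, 9.9]
gripper_width: 0.595
finger_force: 30.0
```

Call:
drive_tool(deltas=[[[0,0,0.0015,0,0,0],[0,0,0,0,0,0]]])

```text
t: 31.15
tcp_pos: [0.5314, 0.1658, 0.0381]
orientation: [179.8, -0.0, 124.2]
force: [-5.4, -1.3, 27.4]
gripper_width: 0.594
finger_force: 30.1
```

Call:
drive_tool(deltas=[[[0,0,0,0,0,0],[0,0,0,0,0,0],[0,0,-0.005,0,0,0],[0,0,-0.04,0,0,0],[0,0,-0.05,0,0,0]]], grip=0.73)

```text
t: 31.65
tcp_pos: [0.5295, 0.1649, 0.1302]
orientation: [-179.8, -0.0, 124.2]
force: [0.3, 0.6, -0.4]
gripper_width: 0.729
finger_force: 0.0
```

Call:
drive_tool(deltas=[[[0,0,-0.05,0,0,0],[0,0,0,0,0,0],[0,0,0,0,0,0]]])

```text
t: 31.95
tcp_pos: [0.5311, 0.1657, 0.1821]
orientation: [179.8, 0.0, 124.2]
force: [-0.4, 0.2, -0.2]
gripper_width: 0.735
finger_force: 0.0
```

```bash
python3 - <<'E'
from h import *
st(); C=cam("wrist","w12"); findrings(C,lo=.0438,hi=.056,box=(.45,.67,.02,.22)); plan((.5136,-.1466,.18,180,0,117.2))
E
```

```text
{'t': 31.95, 'tcp_pos': [0.531, 0.166, 0.182], 'orientation': [179.809, 0.02, 124.21], 'force': [-0.395, 0.217, -0.191], 'gripper_width': 0.735, 'finger_force': 0.0, 'joint_positions': [-32.537, 25.864, 13.163, 116.77, -9.299, 38.137, 20.877]}
ring [0.5301, 0.1666, 0.0255] zt 0.053 r [0.0221 0.0286] px [294, 156, 57, 57, 1215]
ring [0.5153, 0.0868, 0.0242] zt 0.0489 r [0.02   0.0277] px [246, 212, 50, 50, 791]
ring [0.5314, 0.165, 0.0347] zt 0.0533 r [0.0328 0.038 ] px [299, 212, 47, 11, 171]
ring [0.609, 0.1497, 0.0216] zt 0.047 r [0.0178 0.0248] px [351, 215, 42, 44, 586]
ring [0.5947, 0.0711, 0.0282] zt 0.0508 r [0.0243 0.031 ] px [298, 259, 49, 15, 363]
ring [0.5557, 0.2865, 0.2653] zt 0.0502 r [0.2642 0.2661] px [274, 306, 32, 12, 108]
-> (0.5136, -0.1466, 0.18, 180, 0, 117.2)
[[-0.0355, -0.0271, 0.0001, 0.0001, -0.0, 0.0175], [-0.036, -0.0264, 0.0001, 0.0001, -0.0, 0.0175], [-0.0365, -0.0258, 0.0001, 0.0001, -0.0, 0.0175], [-0.0369, -0.0252, 0.0001, 0.0001, -0.0, 0.0175], [-0.0373, -0.0245, 0.0001, 0.0001, -0.0, 0.0175]]
[[-0.0378, -0.0238, 0.0001, 0.0001, -0.0, 0.0175], [-0.0382, -0.0232, 0.0001, 0.0001, -0.0, 0.0175]]
```

Call:
drive_tool(deltas=[[[-0.0355,-0.0271,0,0,0,0.0175],[-0.036,-0.0264,0,0,0,0.0175],[-0.0365,-0.0258,0,0,0,0.0175],[-0.037,-0.0252,0,0,0,0.0175],[-0.0373,-0.0245,0,0,0,0.0175]]], grip=0.6)

```text
t: 32.5
tcp_pos: [0.5173, -0.0593, 0.1789]
orientation: [-179.9, -0.1, 119.2]
force: [1.0, 0.0, 0.3]
gripper_width: 0.601
finger_force: 0.0
```

Call:
drive_tool(deltas=[[[-0.0378,-0.0238,0,0,0,0.0175],[-0.0382,-0.0232,0,0,0,0.0175],[0,0,0,0,0,0],[0,0,0,0,0,0]]])

```text
t: 32.9
tcp_pos: [0.5128, -0.1477, 0.1791]
orientation: [-179.9, -0.1, 117.0]
force: [0.3, 1.1, 0.5]
gripper_width: 0.6
finger_force: 0.0
```

```bash
cat >> h.py <<'E'
def plate(C,c0,z0,rad=.1):
    """cross: knob cylinder top + arm directions, from cloud; z0 underside height"""
    P=cloud(C); Z=P[...,2]-z0; near=np.hypot(P[...,0]-c0[0],P[...,1]-c0[1])
    k=P[(near<.03)&(Z>.033)&(Z<.042)]; (x,y),r=cv2.minEnclosingCircle(k[:,:2].astype(np.float32))
    a=(near<rad)&(Z>.0035)&(Z<.009); d=P[a][:,:2]-[x,y]; rr=np.hypot(*d.T); s=(rr>.055)&(rr<.085)
    ang=np.arctan2(d[s,1],d[s,0]); g=np.exp(4j*ang).mean()
    print("knob top",round(x,4),round(y,4),"r",round(r,4),"z",np.median(k[:,2]).round(4),"mean",k.mean(0).round(4),"arm yaw",np.degrees(np.angle(g)/4).round(2),"q",abs(g).round(2),"n",s.sum(),"zmed",np.median(P[a][:,2]).round(4))
    t=np.angle(g)/4
    for j in range(4):
        A=t+j*np.pi/2; e=d@[np.cos(A),np.sin(A)]; w=d@[-np.sin(A),np.cos(A)]; m=(e>.04)&(abs(w)<.025)
        if m.sum()>20: print(" arm",j,"len",np.percentile(e[m],99).round(4),"mid",((np.percentile(w[m],1)+np.percentile(w[m],99))/2).round(4),"slope deg",np.degrees(np.polyfit(e[m],w[m],1)[0]).round(2),m.sum())
E
python3 - <<'E'
from h import *
st(); C=cam("wrist","w13"); plate(C,(.5136,-.1466),0)
E
```

```text
{'t': 32.9, 'tcp_pos': [0.513, -0.148, 0.179], 'orientation': [-179.886, -0.101, 117.023], 'force': [0.276, 1.099, 0.539], 'gripper_width': 0.6, 'finger_force': 0.0, 'joint_positions': [-0.481, 24.92, 14.52, 119.542, -10.16, 36.828, 47.94]}
knob top 0.5129 -0.1463 r 0.0128 z 0.0373 mean [ 0.5126 -0.1458  0.0372] arm yaw 27.24 q 0.88 n 2648 zmed 0.0065
 arm 0 len 0.0864 mid 0.0003 slope deg -1.2 1019
 arm 1 len 0.0862 mid -0.0001 slope deg -0.66 1160
 arm 2 len 0.0865 mid -0.0005 slope deg 1.56 1003
 arm 3 len 0.0878 mid -0.0001 slope deg -1.23 904
```

View pics/w13.png

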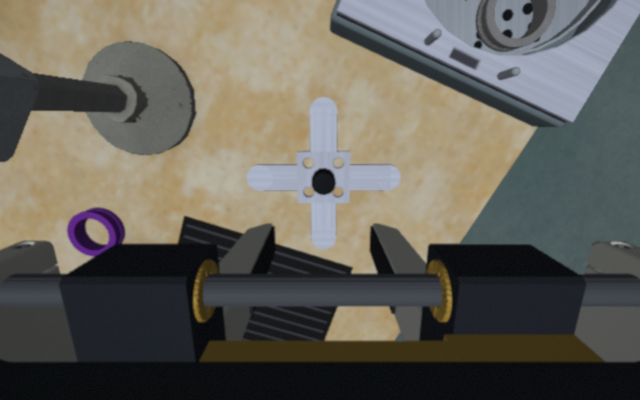

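Plate at (323,180), arms aligned with the gripper axes; knob under the tool. Grasping it.

Call:
drive_tool(deltas=[[[0.001,0.0005,0.045,0,0,0],[0,0,0.045,0,0,0],[0,0,0.045,0,0,0],[0,0,0.02,0,0,0],[0,0,0.011,0,0,0]]])

```text
t: 33.45
tcp_pos: [0.5129, -0.1434, 0.012]
orientation: [-179.9, -0.2, 117.3]
force: [0.0, -0.1, 1.0]
gripper_width: 0.603
finger_force: 0.0
```

Call:
drive_tool(deltas=[[[0,0,0,0,0,0],[0,0,0,0,0,0],[0,0,0,0,0,0],[0,0,0,0,0,0],[0,0,0,0,0,0]]], grip=0.0)

```text
t: 33.95
tcp_pos: [0.5144, -0.1458, 0.0157]
orientation: [179.9, 0.0, 117.2]
force: [-1.2, 0.3, 8.2]
gripper_width: 0.27
finger_force: 30.0
```

Call:
drive_tool(deltas=[[[0,0,0,0,0,0],[0,0,-0.02,0,0,0],[0,0,-0.05,0,0,0],[0,0,-0.05,0,0,0],[0,0,-0.04,0,0,0]]])

```text
t: 34.45
tcp_pos: [0.5138, -0.1459, 0.1774]
orientation: [179.9, 0.0, 117.2]
force: [0.9, -0.0, -2.9]
gripper_width: 0.274
finger_force: 30.0
```

```bash
python3 - <<'E'
from h import *
st(); plan((.5616,.1197,.175,180,0,124.2))
E
```

```text
{'t': 34.45, 'tcp_pos': [0.514, -0.146, 0.177], 'orientation': [179.894, 0.042, 117.152], 'force': [0.877, -0.002, -2.934], 'gripper_width': 0.274, 'finger_force': 29.999, 'joint_positions': [-1.258, 25.061, 15.341, 119.788, -10.964, 36.333, 48.708]}
-> (0.5616, 0.1197, 0.175, 180, 0, 124.2)
[[0.0358, 0.0273, 0.0004, 0.0003, 0.0001, -0.0205], [0.0352, 0.028, 0.0004, 0.0003, 0.0001, -0.0205], [0.0346, 0.0287, 0.0004, 0.0003, 0.0001, -0.0205], [0.034, 0.0294, 0.0004, 0.0003, 0.0001, -0.0205], [0.0334, 0.0301, 0.0004, 0.0003, 0.0001, -0.0205]]
[[0.0328, 0.0308, 0.0004, 0.0003, 0.0001, -0.0205]]
```

Call:
drive_tool(deltas=[[[0.0358,0.0273,0,0,0,-0.0205],[0.0352,0.028,0,0,0,-0.0205],[0.0346,0.0287,0,0,0,-0.0205],[0.034,0.0294,0,0,0,-0.0205],[0.0334,0.03,0,0,0,-0.0205]]])

```text
t: 34.95
tcp_pos: [0.5533, 0.0773, 0.1752]
orientation: [179.9, 0.0, 123.1]
force: [0.2, -0.4, -1.3]
gripper_width: 0.277
finger_force: 30.0
```

Call:
drive_tool(deltas=[[[0.032,0.03,0,0,0,-0.0205],[0,0,0,0,0,0],[0,0,0,0,0,0],[0,0,0,0,0,0]]])

```text
t: 35.35
tcp_pos: [0.5608, 0.1174, 0.1749]
orientation: [180.0, 0.0, 124.1]
force: [-0.9, -1.4, -2.2]
gripper_width: 0.273
finger_force: 30.0
```

```bash
python3 - <<'E'
from h import *
st(); C=cam("wrist","w14"); o=arm.get_obs(); p=o["tcp_pos"]
plate(C,p[:2],p[2]-.0125); findrings(C,lo=.0438,hi=.056,box=(.45,.67,.02,.22))
E
```

```text
{'t': 35.35, 'tcp_pos': [0.561, 0.117, 0.175], 'orientation': [179.993, 0.026, 124.144], 'force': [-0.913, -1.381, -2.24], 'gripper_width': 0.273, 'finger_force': 29.999, 'joint_positions': [-27.389, 27.602, 14.115, 114.988, -10.406, 38.572, 27.486]}
knob top 0.5565 0.123 r 0.0278 z 0.1968 mean [0.5592 0.1189 0.1975] arm yaw 34.27 q 0.89 n 2517 zmed 0.1662
 arm 0 len 0.0858 mid -0.0043 slope deg -1.48 861
 arm 1 len 0.0793 mid -0.0001 slope deg -0.43 1382
 arm 2 len 0.0863 mid 0.004 slope deg 1.87 1009
 arm 3 len 0.0873 mid -0.0002 slope deg 2.17 438
ring [0.5061, 0.1493, 0.055] zt 0.0532 r [0.052  0.0577] px [349, 109, 8, 39, 207]
ring [0.5155, 0.0873, 0.0236] zt 0.0491 r [0.0196 0.0272] px [240, 159, 55, 46, 796]
ring [0.6087, 0.1501, 0.0208] zt 0.0471 r [0.0172 0.0242] px [357, 163, 49, 42, 641]
```

View pics/w14.png

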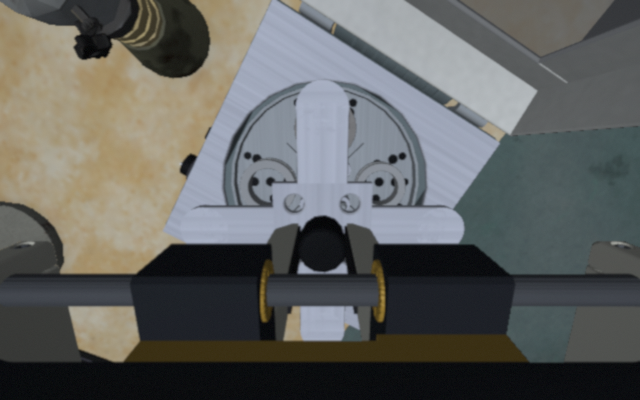

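```bash
python3 - <<'E'
from h import *
p=cv2.imread("pics/w14.png"); C=cam("wrist"); st()
X=np.array([np.cos(np.radians(124.2)),np.sin(np.radians(124.2))])
for zt in (.1655,.167):
    h=plane(C,[(295,203),(349,203)],zt)[:,:2]; print("holes",h.round(4).tolist(),np.linalg.norm(h[0]-h[1]).round(4),"centre",(h.mean(0)-.017*X).round(4))
g=cv2.cvtColor(p,cv2.COLOR_BGR2GRAY); k=((g<45)*255).astype(np.uint8); k[:, :296]=0;k[:,348:]=0;k[:215]=0;k[275:]=0
cs=cv2.findContours(k,0,2)[0]; c=max(cs,key=cv2.contourArea); (u,v),r=cv2.minEnclosingCircle(c); print(u,v,r,cv2.boundingRect(c),plane(C,[(u,v)],.197))
cv2.imwrite("pics/c14.png",cv2.resize(p[170:290,250:395],None,fx=4,fy=4,interpolation=cv2.INTER_CUBIC))
E
```

```text
{'t': 35.45, 'tcp_pos': [0.561, 0.117, 0.175], 'orientation': [179.982, 0.021, 124.091], 'force': [-0.743, -0.691, -2.48], 'gripper_width': 0.272, 'finger_force': 30.0, 'joint_positions': [-27.337, 27.6, 14.106, 114.983, -10.411, 38.569, 27.48]}
holes [[0.5371, 0.1218], [0.5642, 0.1401]] 0.0327 centre [0.5602 0.1169]
holes [[0.5369, 0.1222], [0.5638, 0.1404]] 0.0325 centre [0.5599 0.1173]
319.8585510253906 249.75930786132812 34.012489318847656 (296, 216, 52, 59) [[0.5587365  0.11698275 0.197     ]]
```

View pics/c14.png

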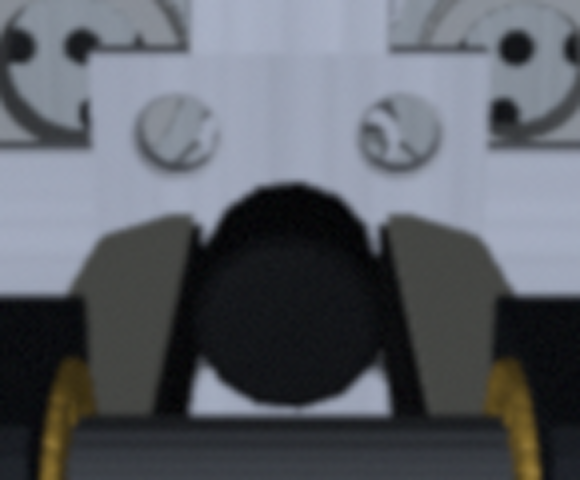

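Crop shows the plate held squarely: holes at crop (177,132),(400,132), knob top around (290,310); pixel rays place its centre within ~1 mm of the TCP.

Call:
drive_tool(deltas=[[[0.001,0.0025,0.04,0,0,0],[0,0,0.03,0,0,0],[0,0,0.01,0,0,0],[0,0,0,0,0,0],[0,0,0,0,0,0]]])

```text
t: 35.95
tcp_pos: [0.5633, 0.1203, 0.0956]
orientation: [179.9, 0.0, 124.2]
force: [-0.2, -0.1, -1.2]
gripper_width: 0.273
finger_force: 30.0
```

Call:
drive_tool(deltas=[[[0,0,0,0,0,0],[0,0,0,0,0,0]]])

```text
t: 36.15
tcp_pos: [0.5633, 0.1211, 0.096]
orientation: [179.9, 0.0, 124.2]
force: [-0.8, -1.2, -2.4]
gripper_width: 0.272
finger_force: 30.0
```

Call:
drive_tool(deltas=[[[-0.0007,-0.0013,0.005,0,0,0],[0,0,0.005,0,0,0],[0,0,0.004,0,0,0],[0,0,0,0,0,0]]])

```text
t: 36.55
tcp_pos: [0.5616, 0.1196, 0.08]
orientation: [-180.0, -0.0, 124.2]
force: [-0.2, -0.0, -2.9]
gripper_width: 0.276
finger_force: 30.0
```

Call:
drive_tool(deltas=[[[0,0,0.003,0,0,0],[0,0,0,0,0,0]]])

```text
t: 36.75
tcp_pos: [0.5618, 0.1196, 0.0773]
orientation: [180.0, -0.0, 124.2]
force: [0.8, -0.1, -2.8]
gripper_width: 0.27
finger_force: 30.0
```

Call:
drive_tool(deltas=[[[0,0,0.003,0,0,0],[0,0,0,0,0,0]]])

```text
t: 36.95
tcp_pos: [0.5619, 0.1196, 0.0744]
orientation: [180.0, -0.0, 124.2]
force: [-0.7, -0.0, -1.8]
gripper_width: 0.271
finger_force: 30.0
```

Call:
drive_tool(deltas=[[[0,0,0.002,0,0,0],[0,0,0,0,0,0]]])

```text
t: 37.15
tcp_pos: [0.5621, 0.1197, 0.0728]
orientation: [180.0, 0.0, 124.2]
force: [-0.8, -0.1, -0.7]
gripper_width: 0.274
finger_force: 30.0
```

Call:
drive_tool(deltas=[[[0,0,0.001,0,0,0],[0,0,0,0,0,0]]])

```text
t: 37.35
tcp_pos: [0.5621, 0.1197, 0.0727]
orientation: [179.9, -0.0, 124.2]
force: [-2.9, 0.1, 10.8]
gripper_width: 0.272
finger_force: 30.0
```

Plate seated (10.8 N contact at the predicted height). Releasing and checking.

Call:
drive_tool(deltas=[[[0,0,0,0,0,0],[0,0,0,0,0,0],[0,0,-0.01,0,0,0],[0,0,-0.04,0,0,0],[0,0,-0.05,0,0,0]]], grip=0.5)

```text
t: 37.85
tcp_pos: [0.5608, 0.1193, 0.1718]
orientation: [-179.8, -0.1, 124.2]
force: [1.6, 0.0, 0.3]
gripper_width: 0.501
finger_force: 0.0
```

Call:
drive_tool(deltas=[[[0,0,-0.04,0,0,0],[0,0,0,0,0,0],[0,0,0,0,0,0]]])

```text
t: 38.15
tcp_pos: [0.5622, 0.1198, 0.2129]
orientation: [179.8, 0.0, 124.2]
force: [0.4, -0.2, -0.3]
gripper_width: 0.503
finger_force: 0.0
```

```bash
python3 - <<'E'
from h import *
st(); C=cam("wrist","w15"); plate(C,(.5616,.1197),.057)
plan((.555,.10,.43,180,0,184.2),(.5495,.307,.43,180,0,184.2))
E
```

```text
{'t': 38.15, 'tcp_pos': [0.562, 0.12, 0.213], 'orientation': [179.829, 0.027, 124.236], 'force': [0.356, -0.202, -0.325], 'gripper_width': 0.503, 'finger_force': 0.0, 'joint_positions': [-28.68, 24.895, 15.509, 112.855, -9.498, 43.276, 26.61]}
knob top 0.5617 0.1196 r 0.0131 z 0.0943 mean [0.5613 0.1201 0.0942] arm yaw 34.21 q 0.88 n 3030 zmed 0.0633
 arm 0 len 0.0993 mid 0.0003 slope deg -0.57 1333
 arm 1 len 0.099 mid 0.0003 slope deg 0.77 1492
 arm 2 len 0.0991 mid -0.0 slope deg 0.53 1358
 arm 3 len 0.099 mid -0.0001 slope deg -0.03 1186
-> (0.555, 0.1, 0.43, 180, 0, 184.2)
[[-0.0016, -0.002, -0.0273, 0.0001, 0.0, -0.1308], [-0.0013, -0.0022, -0.0273, 0.0001, 0.0, -0.1308], [-0.001, -0.0024, -0.0273, 0.0001, 0.0, -0.1308], [-0.0007, -0.0025, -0.0273, 0.0001, 0.0, -0.1308], [-0.0003, -0.0026, -0.0273, 0.0001, 0.0, -0.1308]]
[[-0.0, -0.0026, -0.0273, 0.0001, 0.0, -0.1308], [0.0003, -0.0026, -0.0273, 0.0001, 0.0, -0.1308], [0.0007, -0.0025, -0.0273, 0.0001, 0.0, -0.1308]]
-> (0.5495, 0.307, 0.43, 180, 0, 184.2)
[[-0.0019, 0.0414, 0.0, -0.0, 0.0, -0.0], [-0.0019, 0.0414, 0.0, -0.0, 0.0, -0.0], [-0.0019, 0.0414, 0.0, -0.0, 0.0, -0.0], [-0.0019, 0.0414, 0.0, -0.0, 0.0, -0.0], [-0.0019, 0.0414, 0.0, -0.0, 0.0, -0.0]]
```

View pics/w15.png

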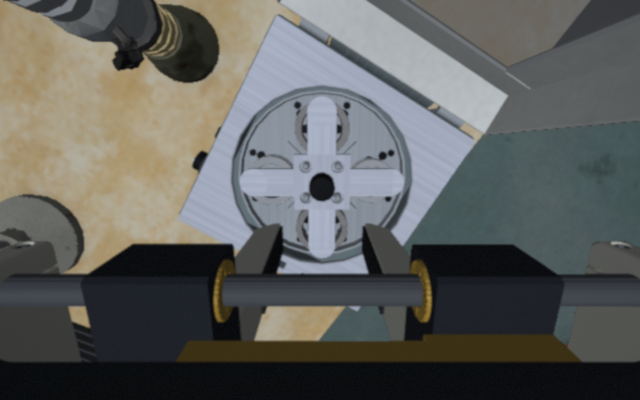

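Plate fully down: knob at (321,186), studs showing in the four holes, knob top 94 mm as required. Now to the open lid's bar.

Call:
drive_tool(deltas=[[[-0.0016,-0.002,-0.0273,0,0,-0.1308],[-0.001,-0.002,-0.0273,0,0,-0.1308],[-0.001,-0.0025,-0.0273,0,0,-0.1308],[-0.0007,-0.0025,-0.0273,0,0,-0.1308],[0,-0.0026,-0.0273,0,0,-0.1308]]], grip=0.35)

```text
t: 38.7
tcp_pos: [0.5568, 0.1074, 0.3475]
orientation: [-179.9, -0.1, 162.0]
force: [0.2, -0.8, -0.1]
gripper_width: 0.351
finger_force: 0.0
```

Call:
drive_tool(deltas=[[[0,-0.0026,-0.0273,0,0,-0.1308],[0,-0.0026,-0.0273,0,0,-0.1308],[0,-0.0025,-0.0273,0,0,-0.1308],[0,0,0,0,0,0]]])

```text
t: 39.1
tcp_pos: [0.557, 0.0999, 0.4319]
orientation: [180.0, 0.2, -175.6]
force: [0.5, -0.2, -0.2]
gripper_width: 0.349
finger_force: 0.0
```

Call:
drive_tool(deltas=[[[-0.002,0.0414,0,0,0,0],[-0.002,0.0414,0,0,0,0],[-0.002,0.0414,0,0,0,0],[-0.002,0.0414,0,0,0,0],[-0.002,0.0414,0,0,0,0]]])

```text
t: 39.6
tcp_pos: [0.5503, 0.3088, 0.4276]
orientation: [-179.9, -0.2, -175.9]
force: [-0.3, -0.6, -0.4]
gripper_width: 0.348
finger_force: 0.0
```

Call:
drive_tool(deltas=[[[0,0,0,0,0,0],[0,0,0,0,0,0]]])

```text
t: 39.8
tcp_pos: [0.5503, 0.308, 0.4275]
orientation: [-179.9, -0.2, -175.8]
force: [0.2, -1.2, -0.5]
gripper_width: 0.348
finger_force: 0.0
```

```bash
python3 - <<'E'
from h import *
st(); C=cam("wrist","w16"); P=cloud(C); Z=P[...,2]
m=(Z>.315)&(Z<.35)&(P[...,1]>.24)&(P[...,1]<.37)&(P[...,0]>.45)&(P[...,0]<.66); m[245:]=False
q=P[m]; print(len(q),q.min(0).round(4),q.max(0).round(4),np.median(q,0).round(4))
for x in np.arange(.49,.62,.02):
    t=q[abs(q[:,0]-x)<.008]
    if len(t): print(x.round(2),len(t),t[:,1].min().round(4),t[:,1].max().round(4),t[:,2].max().round(4))
E
```

```text
{'t': 39.8, 'tcp_pos': [0.55, 0.308, 0.428], 'orientation': [-179.899, -0.172, -175.76], 'force': [0.178, -1.228, -0.469], 'gripper_width': 0.348, 'finger_force': 0.0, 'joint_positions': [-34.194, 18.617, -0.284, 88.45, 0.096, 73.133, 59.749]}
1275 [0.4928 0.2942 0.3152] [0.5983 0.3126 0.3394] [0.5409 0.3039 0.3363]
0.49 81 0.2942 0.306 0.3394
0.51 209 0.2969 0.3066 0.3386
0.53 201 0.2983 0.3082 0.3386
0.55 191 0.2997 0.3097 0.3385
0.57 186 0.3011 0.3112 0.339
0.59 155 0.3019 0.3126 0.3387
```

Call:
drive_tool(deltas=[[[0,-0.003,0.035,0,0,0],[0,0,0.035,0,0,0],[0,0,0.025,0,0,0],[0,0,0.01,0,0,0],[0,0,0,0,0,0]]])

```text
t: 40.35
tcp_pos: [0.551, 0.3028, 0.324]
orientation: [-179.9, -0.1, -175.9]
force: [-0.3, -0.5, 0.4]
gripper_width: 0.35
finger_force: 0.0
```

Call:
drive_tool(deltas=[[[0,0,0,0,0,0],[0,0,0,0,0,0],[0,0,0,0,0,0],[0,0,0,0,0,0]]], grip=0.0)

```text
t: 40.75
tcp_pos: [0.5515, 0.3049, 0.3262]
orientation: [179.9, 0.1, -175.8]
force: [-0.2, 1.2, 2.5]
gripper_width: 0.1
finger_force: 30.0
```

```bash
python3 - <<'E'
from h import *
st()
th=np.radians(np.r_[97.4,np.arange(92,3.5,-6.1),3.6]); f=np.radians(4.9)
s=-.28*np.cos(th+f); z=.28*np.sin(th+f)
print([[round(s[i]-s[i-1],4),round(-(z[i]-z[i-1]),4)] for i in range(1,len(th))], np.degrees(th).round(1))
E
```

```text
{'t': 40.75, 'tcp_pos': [0.552, 0.305, 0.326], 'orientation': [179.911, 0.128, -175.816], 'force': [-0.181, 1.213, 2.46], 'gripper_width': 0.1, 'finger_force': 30.002, 'joint_positions': [-33.642, 21.97, -0.632, 97.544, 0.257, 60.331, 59.83]}
[[np.float64(-0.026), np.float64(-0.0044)], [np.float64(-0.0297), np.float64(-0.002)], [np.float64(-0.0298), np.float64(0.0012)], [np.float64(-0.0295), np.float64(0.0043)], [np.float64(-0.0289), np.float64(0.0074)], [np.float64(-0.0279), np.float64(0.0105)], [np.float64(-0.0266), np.float64(0.0134)], [np.float64(-0.0251), np.float64(0.0161)], [np.float64(-0.0232), np.float64(0.0187)], [np.float64(-0.0211), np.float64(0.0211)], [np.float64(-0.0187), np.float64(0.0232)], [np.float64(-0.0162), np.float64(0.025)], [np.float64(-0.0134), np.float64(0.0266)], [np.float64(-0.0105), np.float64(0.0279)], [np.float64(-0.0075), np.float64(0.0288)], [np.float64(-0.0025), np.float64(0.0144)]] [97.4 92.  85.9 79.8 73.7 67.6 61.5 55.4 49.3 43.2 37.1 31.  24.9 18.8
 12.7  6.6  3.6]
```

Call:
drive_tool(deltas=[[[0,-0.026,-0.0044,0,0,0],[0,-0.0297,-0.002,0,0,0],[0,-0.0298,0.0012,0,0,0],[0,0,0,0,0,0]]])

```text
t: 41.15
tcp_pos: [0.5578, 0.2145, 0.3308]
orientation: [-179.9, 0.0, -176.1]
force: [-1.3, -0.4, 4.4]
gripper_width: 0.098
finger_force: 30.0
```

Call:
drive_tool(deltas=[[[0,-0.0295,0.0043,0,0,0],[0,-0.0289,0.0074,0,0,0],[0,-0.0279,0.0105,0,0,0],[0,-0.0266,0.0134,0,0,0],[0,0,0,0,0,0]]])

```text
t: 41.65
tcp_pos: [0.5656, 0.1033, 0.2935]
orientation: [-179.9, -0.0, -176.1]
force: [-1.3, -3.3, 3.2]
gripper_width: 0.1
finger_force: 30.0
```

Call:
drive_tool(deltas=[[[0,-0.0251,0.0161,0,0,0],[0,-0.0232,0.0187,0,0,0],[0,-0.0211,0.0211,0,0,0],[0,-0.0187,0.0232,0,0,0],[0,0,0,0,0,0]]])

```text
t: 42.15
tcp_pos: [0.5717, 0.0177, 0.2138]
orientation: [-180.0, -0.1, -175.9]
force: [-0.7, -1.9, 0.0]
gripper_width: 0.096
finger_force: 30.0
```

Call:
drive_tool(deltas=[[[0,-0.0162,0.025,0,0,0],[0,-0.0134,0.0266,0,0,0],[0,-0.0105,0.028,0,0,0],[0,0,0,0,0,0]]])

```text
t: 42.55
tcp_pos: [0.5746, -0.021, 0.1344]
orientation: [180.0, -0.2, -175.8]
force: [-1.6, -2.1, -1.3]
gripper_width: 0.097
finger_force: 30.0
```

Call:
drive_tool(deltas=[[[0,-0.004,0.0144,0,0,0],[0,-0.0035,0.0144,0,0,0],[0,-0.0012,0.007,0,0,0],[0,-0.001,0.006,0,0,0],[0,0,0,0,0,0]]])

```text
t: 43.05
tcp_pos: [0.5754, -0.03, 0.0943]
orientation: [180.0, -0.0, -175.8]
force: [-4.2, 0.5, -2.8]
gripper_width: 0.096
finger_force: 30.0
```

Call:
drive_tool(deltas=[[[0,0,0,0,0,0],[0,0,0,0,0,0],[0,0,-0.01,0,0,0],[0,0,-0.03,0,0,0],[0,0,-0.05,0,0,0]]], grip=0.2)

```text
t: 43.55
tcp_pos: [0.5749, -0.0308, 0.1841]
orientation: [180.0, -0.2, -175.8]
force: [1.9, -0.5, 0.4]
gripper_width: 0.201
finger_force: 0.0
```

Call:
drive_tool(deltas=[[[0,0.02,-0.01,0,0,0],[0,0.03,0,0,0,0],[0,0,0,0,0,0],[0,0,0,0,0,0]]], grip=0.0)

```text
t: 43.95
tcp_pos: [0.5726, 0.0195, 0.1953]
orientation: [180.0, 0.1, -175.7]
force: [0.3, -1.3, -0.7]
gripper_width: 0.005
finger_force: 0.0
```

```bash
cat >> h.py <<'E'
def lid(C):
    P=cloud(C); Z=P[...,2]; hsv=cv2.cvtColor(C["p"],cv2.COLOR_BGR2HSV)
    m=((hsv[...,1]<45)&(hsv[...,2]>140)&(Z>.088)&(Z<.135)&(P[...,0]>.43)&(P[...,0]<.69)&(P[...,1]>-.01)&(P[...,1]<.25)).astype(np.uint8)
    m[240:]=0; m=cv2.erode(m,np.ones((3,3))); q=P[m>0]; A=np.c_[q[:,:2],np.ones(len(q))]
    for _ in range(4):
        c=np.linalg.lstsq(A,q[:,2],rcond=None)[0]; e=q[:,2]-A@c; k=abs(e)<.005; q,A=q[k],A[k]
    print("lid",len(q),c.round(4),"z press",(c@[.569,.018,1]).round(4),"back",(c@[.555,.22,1]).round(4),"tilt",-(c[1]*.997-c[0]*.074).round(4))
E
python3 - <<'E'
from h import *
st(); C=cam("wrist","w17"); lid(C)
E
```

```text
{'t': 43.95, 'tcp_pos': [0.573, 0.02, 0.195], 'orientation': [179.977, 0.143, -175.73], 'force': [0.281, -1.272, -0.702], 'gripper_width': 0.005, 'finger_force': 0.0, 'joint_positions': [-9.267, 25.479, 2.311, 113.475, -1.541, 40.93, 88.251]}
lid 41469 [-0.0016 -0.0566  0.1217] z press 0.1198 back 0.1084 tilt 0.0563
```

Call:
drive_tool(deltas=[[[0,-0.002,0.04,0,0,0],[0,0,0.025,0,0,0],[0,0,0.01,0,0,0],[0,0,0.006,0,0,0],[0,0,0,0,0,0]]])

```text
t: 44.5
tcp_pos: [0.5723, 0.0163, 0.1132]
orientation: [-180.0, -0.0, -175.9]
force: [-0.7, -1.2, 1.2]
gripper_width: 0.007
finger_force: 0.6
```

Call:
drive_tool(deltas=[[[0,0,0.004,0,0,0],[0,0,0.004,0,0,0],[0,0,0.003,0,0,0],[0,0,0,0,0,0]]])

```text
t: 44.9
tcp_pos: [0.5729, 0.0168, 0.1023]
orientation: [180.0, 0.1, -175.8]
force: [0.8, -2.1, 3.4]
gripper_width: 0.004
finger_force: 1.4
```

Call:
drive_tool(deltas=[[[0,0,0.002,0,0,0],[0,0,0.001,0,0,0],[0,0,0,0,0,0]]])

```text
t: 45.2
tcp_pos: [0.5729, 0.0167, 0.1006]
orientation: [180.0, 0.1, -175.8]
force: [-1.8, -1.4, 16.3]
gripper_width: 0.006
finger_force: 8.4
```

Call:
drive_tool(deltas=[[[0,0,0.001,0,0,0],[0,0,0,0,0,0]]])

```text
t: 45.4
tcp_pos: [0.5729, 0.0167, 0.1004]
orientation: [180.0, 0.2, -175.8]
force: [-5.3, -2.7, 27.1]
gripper_width: 0.007
finger_force: 13.5
```

On the rubber stop. Letting go.

Call:
drive_tool(deltas=[[[0,0,-0.004,0,0,0],[0,0,-0.006,0,0,0],[0,0,-0.02,0,0,0],[0,0,-0.05,0,0,0],[0,0,-0.05,0,0,0]]])

```text
t: 45.9
tcp_pos: [0.571, 0.0172, 0.2287]
orientation: [180.0, -0.2, -175.8]
force: [0.6, 0.9, 0.5]
gripper_width: 0.007
finger_force: 0.0
```

Call:
drive_tool(deltas=[[[0,-0.03,-0.05,0,0,0],[0,-0.03,-0.05,0,0,0],[0,-0.03,-0.05,0,0,0],[0,0,0,0,0,0],[0,0,0,0,0,0]]])

```text
t: 46.4
tcp_pos: [0.5776, -0.0603, 0.3573]
orientation: [180.0, 0.1, -175.9]
force: [-0.7, 0.2, -0.3]
gripper_width: 0.003
finger_force: 0.0
```

```bash
python3 - <<'E'
from h import *
st(); C=cam("wrist","w18"); lid(C)
E
```

```text
{'t': 46.4, 'tcp_pos': [0.578, -0.06, 0.357], 'orientation': [179.964, 0.096, -175.876], 'force': [-0.702, 0.197, -0.345], 'gripper_width': 0.003, 'finger_force': 0.0, 'joint_positions': [-2.867, 16.698, 4.331, 101.289, -1.46, 61.974, 96.09]}
lid 23769 [-0.0017 -0.0036  0.1089] z press 0.1078 back 0.1071 tilt 0.0034
```

View pics/w18.png

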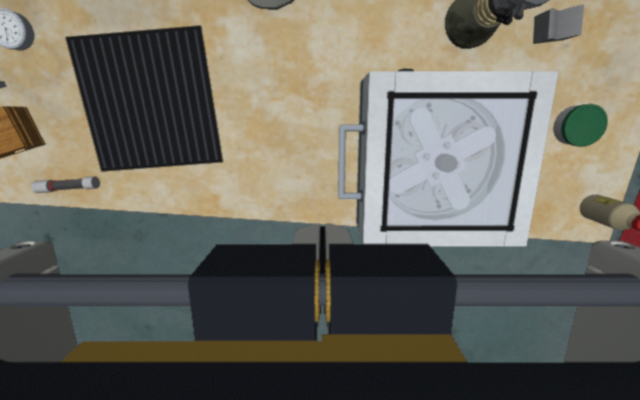

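The lid at (455,160) is latched: it is flat (tilt about 0) and 107.8 mm up at the press point. The plate and rings show through the window, and the mat at (145,98) is empty. Handing in.

```bash
python3 -c "
from station import arm
print(arm.hand_in())"
```

```text
the job is handed in; nothing more can be done
None
```

The dryer is loaded and handed in: all four steel rings lie flat in their own pockets, the hold-down plate sits fully on the hub, and the lid is closed and latched. The lid was already ajar when I found it, the bystanders were left alone, and the job took about 46 s of the 210 s allowed.

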